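# Pack a cooled medicine tray

## Robot

A 6-joint arm with a two-finger parallel gripper is mounted at the origin on the work surface. World frame = base frame: x ahead of the robot, y to its left, z up, the work surface at z = 0. Lengths are in m, angles in degrees, forces in N, time in s.
With the tool pointing down it reaches from about 0.4 to 0.825 m from the base axis. Payload 7 kg.
Tool frame: the origin (TCP) lies midway between the tips of the shut fingers; the grasp point (between the pads) lies r.grip_depth behind it (r.grip_depth is the distance from the TCP to the grasp point, in m); z points along the fingers, y is the line along which they close (so a half turn about z gives the same grasp; the last joint's range is limited). The gripper opens to 88 mm and grips with 3 to 60 N. Pads are 19 mm wide; open, the fingers measure 130 mm over their backs; the gripper's body (78 mm by 193 mm) begins 47 mm behind the grasp point.
Start: joints at [81.137, 20.546, 0.682, 0, -70.136, -16.507], TCP at [0.289, 0.61, 0.227] pointing down, gripper open.
Joint ranges: [-176.03, 176.03], [-82.01, 121.73], [-58.28, 71.71], [-173.87, 95.51], [-174.79, -0.11], [-173.66, 173.66]. Speed limits (degrees/s): [136.94, 136.94, 172.46, 180, 180, 180].

## Interface

Orientations are given as [roll, pitch, yaw] about the fixed x, y, z axes, in that order (R = Rz(yaw) Ry(pitch) Rx(roll)).
In Python, from plant import r gives the robot as it stands.
- The arm moves only by the shell command python3 drive.py 'ROWS' [OPENING] [FORCE]. ROWS is a JSON list of rows, 1 to 12 of them, each of 6 numbers: dx, dy, dz in m, then a rotation vector rx, ry, rz in degrees; each row is the pose to reach, as a shift and turn from the pose commanded when the command began, along the tool's axes at that moment; what a row does not reach only later rows make up. A row lasts 1/12 s, in which the tool goes at most 0.0417 m and 7.16 degrees, less where a joint would pass 70% of its speed; a pose out of reach is approached as far as the arm can. OPENING is the finger opening in m, set as the command begins (- or left out keeps the last). The fingers move at their own pace and stop on an object; FORCE is the grip in N (left out, the last holds). Time passes only in rows, so rows that do not move let the fingers close. It prints the time, the measured TCP pose, the force, the opening and the grip force at its end.
- r.get_state(): the state, without advancing time (a new reading comes with each control period).
- r.capture(name): name is "scene" or "top" or "wrist"; returns a dict with "frame" (384x512x3 uint8, red, green, blue), "z_map" (384x512 float32, m along the optical axis (not along the pixel's ray), 0 where there is no reading), "fx", "fy", "cx", "cy" (pixels), "cam_to_world" (4x4, takes a point from camera to world coordinates). Camera axes: x right, y down, z forward; pixel columns grow to the right and rows downward; lengths in m; the calibration is good to about 2 mm. A picture is of the moment at which its call begins.
- r.close_job(): hands the job in; it is judged then, once.
The state is a dict: "time_s": time; "joints": joint angles; "qd": joint speeds; "joint_torque": joint torques, N m; "tcp_pos": TCP position; "eef_rot": TCP orientation; "contact_force": force on the tool from outside, world axes, zero at the start; "moment": the same for the moment, N m; "gripper_width": finger opening in m; "gripper_force": force on a finger pad.
Only numpy, scipy, OpenCV 4.12 (cv2) and the standard library are available. Lean on these libraries where they do the work, as an engineer would, in place of code of your own. Each camera call takes 0.05 s, during which the arm holds its last target. There are 200 camera calls.

## Task

Pack the medicine tray for delivery: first slide every cold plate up out of the rack and stand each in a channel of the tray, fully down, one to a channel and all with their filler cap towards the tray's handle. Only then turn the amber bottle over, cap steeply downwards, and set it upright in the tray's open bay, with every white carton lying in the bay beside it as it lay on the table. With all of it packed press the logger's button fully in and let go; lower the plates and the bottle in without dropping them, and leave the other things on the table where they are.

Things in the scene. Friction and masses are not known exactly. Their poses are not given: they have to be found in the camera images.
- rack: fixed aluminium rack, 150 (x) x 135 (y) x 63 mm high, its three slots run along its x, side by side at y = -45, 0 and +45 mm; slots are 14 mm wide, open at the top, their floor 8 mm above the table, held by guides at both ends only, up to z = 63 mm. Origin: centre of its underside; z up. On the robot's right
- tray: fixed beige shallow tray, 190 (x) x 330 (y) mm, floor 5 mm thick, outer walls 5 mm thick and 35 mm high. Three plate channels along its x at y = +40, +88, +136 mm; the open bay is the rest, y from -160 to +25 mm, x from -90 to +90 mm. A black bar handle sticks out of its +x end (to x = 128 mm, 34 mm high), the end away from the robot. Origin: centre of its underside; z up. On the robot's left
- channel1 (a point): middle of the tray floor in the channel nearest the bay; axes as the tray's. Each channel is a 21 mm wide groove between solid ribs whose tops are 50 mm above the table (the rib towards the bay is 4 mm thick, those between channels 27 mm), 180 mm long, its floor 5 mm above the table
- channel2 (a point): the same for the middle channel
- channel3 (a point): the same for the outer channel
- bay (a point): middle of the bay's floor, 5 mm above the table; axes as the tray's
- plate1: hard blue cold plate, 130 (x) x 11 (y) x 100 (z) mm, 0.16 kg; z is up as it stands in the rack, x along its long edge. White filler cap 24 x 11 x 14 mm on its top edge near its +x end (x = +36 to +60 mm). Origin: centre of its bottom edge. Starts standing in a rack slot, cap at either end. Two or three plates are present
- plate2: hard blue cold plate, 130 (x) x 11 (y) x 100 (z) mm, 0.16 kg; z is up as it stands in the rack, x along its long edge. White filler cap 24 x 11 x 14 mm on its top edge near its +x end (x = +36 to +60 mm). Origin: centre of its bottom edge. Starts standing in a rack slot, cap at either end. Two or three plates are present
- plate3: hard blue cold plate, 130 (x) x 11 (y) x 100 (z) mm, 0.16 kg; z is up as it stands in the rack, x along its long edge. White filler cap 24 x 11 x 14 mm on its top edge near its +x end (x = +36 to +60 mm). Origin: centre of its bottom edge. Starts standing in a rack slot, cap at either end. Two or three plates are present
- plate1_cap (a point): centre of the filler cap of plate1: 48 mm towards +x and 107 mm up from its origin
- plate2_cap (a point): centre of the filler cap of plate2: 48 mm towards +x and 107 mm up from its origin
- plate3_cap (a point): centre of the filler cap of plate3: 48 mm towards +x and 107 mm up from its origin
- bottle: closed amber bottle with paper label and white cap, 130 mm high, about 0.22 kg: round body 52 mm in diameter up to z = 95 mm, shoulder, cap 40 mm in diameter from z = 106 to 130 mm. Origin: centre of its underside, z towards the cap. Starts standing on the table between rack and tray. It counts as turned over when z points more than 25 degrees below level (tilt over 115 degrees)
- carton1: closed white carton with a green band, 45 (x) x 100 (y) x 60 (z, height) mm, about 0.13 kg. Origin: centre of its underside. Starts on the table between rack and tray. One or two cartons are present
- carton2: closed white carton with a green band, 45 (x) x 100 (y) x 60 (z, height) mm, about 0.13 kg. Origin: centre of its underside. Starts on the table between rack and tray. One or two cartons are present
- logger: fixed white logger box, 90 (x) x 75 (y) x 26 mm high, in front of the rack; a round grey push button on its top. Origin: centre of its underside
- start_top (a point): middle of the logger button's top; the button (26 mm across) is pressed straight down
- start (a joint): travel of the logger's button: 0 out, 0.006 m fully in, which takes 5 N; it springs back
- vial1: bystander: small glass vial with grey crimp cap, 30 mm across, 52 mm high, standing loose. Origin: centre of its underside
- vial2: bystander: small glass vial with grey crimp cap, 30 mm across, 52 mm high, standing loose. Origin: centre of its underside
- vial3: bystander: small glass vial with grey crimp cap, 30 mm across, 52 mm high, standing loose. Origin: centre of its underside
- tape: bystander: loose roll of clear tape lying flat, 84 mm across, 22 mm high. Origin: centre of its underside
- meter: bystander: loose grey hand meter lying flat, 50 x 110 x 18 mm. Origin: centre of its underside
- pot: bystander: small white lidded pot, 60 mm across, 48 mm high, loose. Origin: centre of its underside

How it is judged (in metres and radians):
On the way, in this order (a step that is already met when the one before it is completed fails the run):
1. every cold plate stands fully down in a channel of the tray, cap towards the handle, while bottle and cartons are still outside the tray ((y of plate1 in the frame of channel1 between -0.009 and 0.009 m or y of plate1 in the frame of channel2 between -0.009 and 0.009 m or y of plate1 in the frame of channel3 between -0.009 and 0.009 m) and x of plate1 in the frame of tray between -0.032 and 0.032 m and z of plate1 in the frame of tray between -0.002 and 0.014 m and angle between each of plate1, plate2, plate3's own z axis and vertical below 0.2 rad and x of each of plate1_cap, plate2_cap, plate3_cap in the frame of tray above 0.012 m and (y of plate2 in the frame of channel1 between -0.009 and 0.009 m or y of plate2 in the frame of channel2 between -0.009 and 0.009 m or y of plate2 in the frame of channel3 between -0.009 and 0.009 m) and x of plate2 in the frame of tray between -0.032 and 0.032 m and z of plate2 in the frame of tray between -0.002 and 0.014 m and (y of plate3 in the frame of channel1 between -0.009 and 0.009 m or y of plate3 in the frame of channel2 between -0.009 and 0.009 m or y of plate3 in the frame of channel3 between -0.009 and 0.009 m) and x of plate3 in the frame of tray between -0.032 and 0.032 m and z of plate3 in the frame of tray between -0.002 and 0.014 m and horizontal distance between each of carton1, carton2, bottle and bay above 0.12 m), for 0.2 s.
2. then the bottle is turned over, cap more than 25 degrees below level (angle between bottle's own z axis and vertical above 2 rad), for 0.2 s.
3. bottle upright and cartons lying in the bay, plates still in place ((y of plate1 in the frame of channel1 between -0.009 and 0.009 m or y of plate1 in the frame of channel2 between -0.009 and 0.009 m or y of plate1 in the frame of channel3 between -0.009 and 0.009 m) and x of plate1 in the frame of tray between -0.032 and 0.032 m and z of plate1 in the frame of tray between -0.002 and 0.014 m and angle between each of plate1, plate2, plate3's own z axis and vertical below 0.2 rad and x of each of plate1_cap, plate2_cap, plate3_cap in the frame of tray above 0.012 m and (y of plate2 in the frame of channel1 between -0.009 and 0.009 m or y of plate2 in the frame of channel2 between -0.009 and 0.009 m or y of plate2 in the frame of channel3 between -0.009 and 0.009 m) and x of plate2 in the frame of tray between -0.032 and 0.032 m and z of plate2 in the frame of tray between -0.002 and 0.014 m and (y of plate3 in the frame of channel1 between -0.009 and 0.009 m or y of plate3 in the frame of channel2 between -0.009 and 0.009 m or y of plate3 in the frame of channel3 between -0.009 and 0.009 m) and x of plate3 in the frame of tray between -0.032 and 0.032 m and z of plate3 in the frame of tray between -0.002 and 0.014 m and x of bottle in the frame of tray between -0.075 and 0.075 m and y of bottle in the frame of tray between -0.145 and 0.006 m and z of bottle in the frame of tray between -0.002 and 0.013 m and angle between each of bottle, carton1, carton2's own z axis and vertical below 0.15 rad and x of carton1 in the frame of tray between -0.08 and 0.08 m and y of carton1 in the frame of tray between -0.15 and 0.01 m and z of carton1 in the frame of tray between -0.002 and 0.013 m and x of carton2 in the frame of tray between -0.08 and 0.08 m and y of carton2 in the frame of tray between -0.15 and 0.01 m and z of carton2 in the frame of tray between -0.002 and 0.013 m), for 0.2 s.
4. the logger's button is pressed in with everything packed (all of step 3 and value of joint start above 0.0045 m), for 0.05 s.
At the end, for the whole second after the job is handed in: Each plate stands in its own channel (on its middle line within 9 mm, along it within 32 mm, fully down, tilt under 0.2 rad), cap to the handle; bottle upright and cartons lying on the bay's floor (within 8 mm and 0.15 rad); button out again; all released and at rest (all of step 3 and value of joint start below 0.002 m and contact force between the fingers and plate1 below 0.1 N and contact force between the fingers and plate2 below 0.1 N and contact force between the fingers and plate3 below 0.1 N and contact force between the fingers and carton1 below 0.1 N and contact force between the fingers and carton2 below 0.1 N and contact force between the fingers and bottle below 0.1 N and linear speed of each of plate1, plate2, plate3, carton1, carton2, bottle below 0.03 m/s); the robot touches nothing.
It fails at once if a bystander is knocked over or shoved aside by more than 80 mm (distance of any of vial1, vial2, vial3, tape, meter, pot from where it was at the start of the episode above 0.08 m or angle between any of vial1, vial2, vial3, tape, meter, pot's own z axis and vertical above 0.7 rad).
It fails at once if a plate or the bottle is dropped into the tray: it moves at over 0.6 m/s less than 50 mm above the tray's underside ((linear speed of plate1 above 0.6 m/s and z of plate1 in the frame of tray below 0.05 m and horizontal distance between plate1 and tray below 0.17 m) or (linear speed of plate2 above 0.6 m/s and z of plate2 in the frame of tray below 0.05 m and horizontal distance between plate2 and tray below 0.17 m) or (linear speed of plate3 above 0.6 m/s and z of plate3 in the frame of tray below 0.05 m and horizontal distance between plate3 and tray below 0.17 m) or (linear speed of bottle above 0.6 m/s and z of bottle in the frame of tray below 0.05 m and horizontal distance between bottle and tray below 0.17 m)).
Of plate1, plate2, plate3 only 2 to 3 are there at a start; the rules pass over those that are not, and their reading is None.
Of carton1, carton2 only 1 to 2 are there at a start; the rules pass over those that are not, and their reading is None.
At some moment in a run one of carton1, carton2 may be knocked a few centimetres aside while the robot is not near it.
It also fails if it takes over 210 s, if anything falls off the work surface, if the arm or the gripper's body presses on something with over 40 N, if the wrist force passes 120 N, or if a joint passes its speed limit or range.

## Working session

There is one attempt and no reset: what is moved stays moved. The work goes in short steps, Python scripts to look and compute and a shell command to move; the robot and the scene stay as the last step left them, time stands still between calls to the robot, and variables do not carry over. Pictures are saved under pics/ and viewed, at most 14 in all, crops included, and the job is handed in when it is done.

```bash
ls; mkdir -p pics
python3 - <<'E'
from plant import r
import cv2
print(r.get_state(), r.grip_depth)
for n in ("scene","top"):
    c=r.capture(n); cv2.imwrite(f"pics/{n}0.png",c["frame"][:,:,::-1]); print(n,c["fx"],c["cx"],c["cy"],c["cam_to_world"].round(3).tolist(), (c["z_map"]>0).mean())
E
```

```text
drive.py
pics
plant.py
{'time_s': 0.0, 'joints': array([ 8.11373632e+01,  2.05905231e+01,  6.33017721e-01, -2.07356193e-02,
       -7.01342041e+01, -1.65047111e+01]), 'qd': array([-0.0212212 ,  0.096829  , -0.07544496, -0.08168966, -0.06020585,
        0.0127433 ]), 'joint_torque': array([-2.68888016e-04, -5.82726502e+01,  2.93058944e+01,  6.99716717e+00,
        6.95528928e-03, -1.82381032e-04]), 'tcp_pos': array([0.28901817, 0.60945362, 0.22562529]), 'eef_rot': array([ 1.79906531e+02, -7.36716351e-03, -2.53744038e+01]), 'contact_force': array([ 0.72851869, -1.19824131, -0.45302997]), 'moment': array([0.00090568, 0.0416829 , 0.04696455]), 'gripper_force': 0.0, 'gripper_width': 0.08770007490384447} 0.0188
scene 491.30523469183686 260.7914243261127 191.66217427294396 [[-0.693, 0.478, -0.539, 1.183], [0.721, 0.447, -0.53, 0.609], [-0.012, -0.756, -0.655, 0.836], [0.0, 0.0, 0.0, 1.0]] 0.996002197265625
top 459.1043188830936 246.57651112689896 188.2502386851719 [[-0.0, -0.994, 0.11, 0.403], [-1.0, 0.001, 0.003, -0.011], [-0.003, -0.11, -0.994, 1.359], [0.0, 0.0, 0.0, 1.0]] 0.9958902994791666
```
View pics/top0.png

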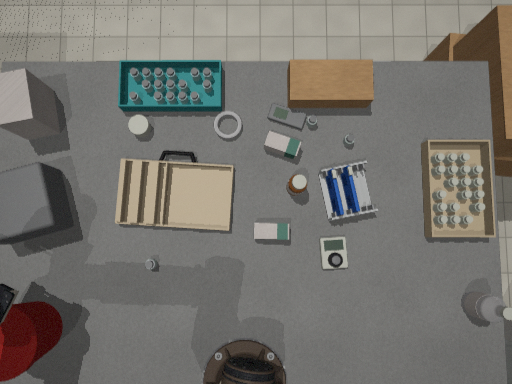

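View pics/scene0.png

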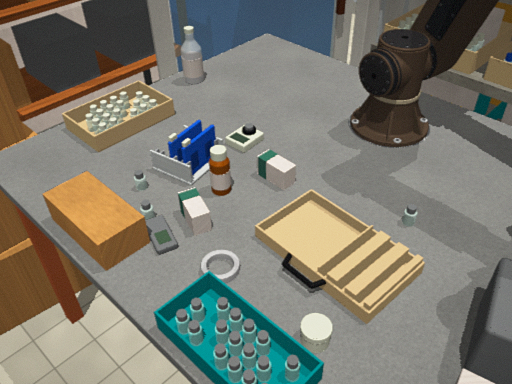

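The top view shows the tray at left (117–234, 158–230) with its handle at (180,155). Two plates stand in the rack at (335,190) and (351,188), with a third slot empty. The bottle is at (298,183), the cartons at (283,145) and (272,231), and the logger at (334,253). The scene view agrees.

Create h.py:
```python
import numpy as np, cv2
from plant import r
def cloud(n):
    c=r.capture(n); z=c["z_map"]; v,u=np.mgrid[:384,:512]
    P=np.stack([(u-c["cx"])/c["fx"]*z,(v-c["cy"])/c["fy"]*z,z,np.ones_like(z)],-1)@c["cam_to_world"].T
    P=P[...,:3]; P[z==0]=np.nan
    return c,P,cv2.cvtColor(c["frame"],cv2.COLOR_RGB2HSV)
def rect(p):
    (x,y),(w,h),a=cv2.minAreaRect((p[:,:2]*1000).astype(np.float32)); 
    if w<h: w,h,a=h,w,a+90
    return np.round([x/1000,y/1000,w/1000,h/1000,(a+90)%180-90],4)   # centre, long, short, long-axis yaw
def blobs(m,mn=15):
    n,l,s,c=cv2.connectedComponentsWithStats(m.astype(np.uint8)); return [l==i for i in range(1,n) if s[i,4]>=mn]
```

Run:
```python
from h import *
for n in ("top","scene"):
    c,P,H=cloud(n); h,s,v=H[...,0],H[...,1],H[...,2]; x,y,z=P[...,0],P[...,1],P[...,2]
    ws=(x>.2)&(x<.85)&(y>-.4)&(y<.6)
    def show(t,m,mn=15):
        for b in blobs(m&ws,mn): 
            p=P[b]; print(n,t,len(p),rect(p),"z",np.nanpercentile(p[:,2],[5,50,95]).round(3))
    show("blue",(h>105)&(h<130)&(s>140)&(z>.03))
    show("bluetop",(h>105)&(h<130)&(s>100)&(z>.097),8)
    show("cap",(s<80)&(v>120)&(z>.098),3)
    show("amber",(h<20)&(s>120)&(z>.03)&(z<.14)&(y<.1))
    show("green",(h>60)&(h<95)&(s>60)&(z>.04)&(abs(y)<.15))
    show("carton",(((s<60)&(v>110))|((h>60)&(h<95)))&(z>.045)&(z<.075)&(abs(y)<.12),80)
    show("rack",(z>.05)&(z<.075)&(y<-.14)&(y>-.4)&(x<.65),20)
    show("tray",(h>10)&(h<30)&(s>50)&(z>.003)&(z<.07)&(y>.0),100)
    show("ribs",(z>.043)&(z<.06)&(y>.03)&(y<.5)&(x<.66),40)
    show("logger",(z>.015)&(z<.05)&(y<-.12)&(y>-.35)&(x<.42),40)
```

```text
top blue 392 [ 0.5417 -0.2985  0.1267  0.0124 11.3307] z [0.039 0.09  0.108]
top blue 361 [ 0.5332 -0.2548  0.1268  0.0129 11.3844] z [0.037 0.092 0.109]
top bluetop 172 [ 0.5423 -0.2991  0.1275  0.0122 11.4286] z [0.1   0.105 0.109]
top bluetop 162 [ 0.5245 -0.2568  0.1089  0.0123 11.5522] z [0.099 0.106 0.11 ]
top cap 570 [0.7827 0.5865 0.134  0.0399 8.1021] z [0.175 0.179 0.182]
top cap 34 [ 5.91100e-01 -2.89600e-01  2.53000e-02  9.40000e-03  1.00589e+01] z [0.114 0.121 0.125]
top cap 34 [ 5.82300e-01 -2.45600e-01  2.44000e-02  1.03000e-02  1.38772e+01] z [0.116 0.119 0.123]
top cap 168 [  0.5587  -0.1501   0.038    0.0378 -24.4922] z [0.123 0.128 0.132]
top amber 57 [ 7.99400e-01 -1.83600e-01  6.73000e-02  2.60000e-03  8.98271e+01] z [0.036 0.059 0.081]
top amber 16 [ 7.98900e-01 -2.27200e-01  1.80000e-02  2.60000e-03 -8.82345e+01] z [0.039 0.061 0.083]
top amber 50 [ 7.99300e-01 -2.70500e-01  6.36000e-02  3.70000e-03  8.94341e+01] z [0.034 0.053 0.079]
top amber 41 [ 7.99200e-01 -3.12100e-01  5.44000e-02  3.40000e-03  8.82994e+01] z [0.038 0.059 0.081]
top amber 30 [ 7.988e-01 -
[... 2886 characters left out ...]
51 0.062 0.073]
scene rack 42 [ 5.84300e-01 -1.51700e-01  2.27000e-02  7.00000e-03 -8.54604e+01] z [0.053 0.065 0.074]
scene tray 10975 [ 0.5294  0.2028  0.3368  0.2472 88.1194] z [0.004 0.024 0.052]
scene ribs 75 [ 3.35200e-01  2.70400e-01  2.19000e-02  2.17000e-02 -3.91637e+01] z [0.044 0.051 0.055]
scene ribs 228 [ 0.5365  0.2303  0.1805  0.0073 -3.8403] z [0.044 0.049 0.052]
scene ribs 943 [ 0.539   0.2664  0.184   0.0301 -3.6478] z [0.046 0.05  0.053]
scene ribs 1013 [ 0.5425  0.3145  0.1834  0.0287 -3.6616] z [0.046 0.05  0.053]
scene ribs 615 [ 0.545   0.3562  0.1837  0.0162 -3.5624] z [0.045 0.05  0.053]
scene logger 566 [ 0.3648 -0.2566  0.0965  0.079   3.1225] z [0.018 0.027 0.046]
```

Run:
```python
import cv2
a=cv2.imread("pics/top0.png")
cv2.imwrite("pics/crop1.png",cv2.resize(a[120:280,230:400],None,fx=3.5,fy=3.5,interpolation=cv2.INTER_CUBIC))
```

```text
(no output)
```

View pics/crop1.png

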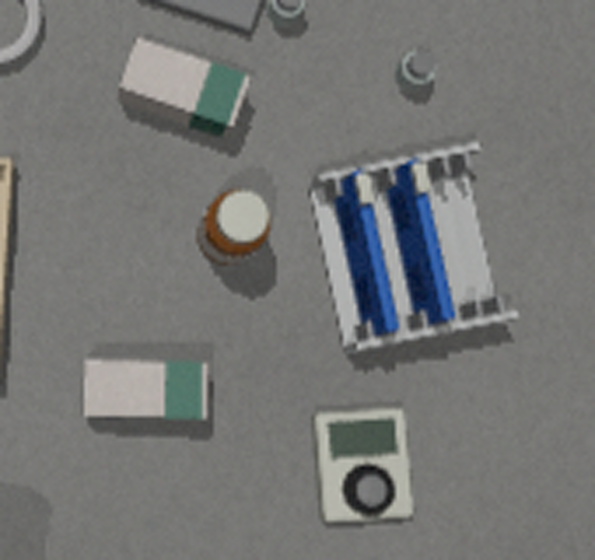

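Both plates have their caps at the far end, which is the handle side, so they need no half turn. The two views agree on position within about 2 mm, and the heights check out: plate tops 0.107, ribs 0.050, cartons 0.060. Next I work out the hover move over the inner plate.

```bash
cat >> h.py <<'E'
from scipy.spatial.transform import Rotation as Ro
def go(x,y,z,yaw=None,rpy=None):
    s=r.get_state(); Rc=Ro.from_euler("xyz",s["eef_rot"],degrees=True)
    if yaw is not None: rpy=[180,0,yaw]
    Rt=Ro.from_euler("xyz",rpy,degrees=True) if rpy is not None else Rc
    d=Rc.inv().apply(np.array([x,y,z])-s["tcp_pos"]); w=(Rc.inv()*Rt).as_rotvec(degrees=True)
    print("row",d.round(4).tolist(),w.round(2).tolist(),"dist",np.linalg.norm(d).round(3),"rows>=",int(np.ceil(max(np.linalg.norm(d)/.0417,np.linalg.norm(w)/7.16))))
E
python3 -c "
from h import *
go(.5345,-.2548,.226,11.4)"
```

```text
row [0.5921, 0.6759, 0.0007] [0.06, 0.01, -36.78] dist 0.899 rows>= 22
```

```bash
python3 drive.py '[[0.296,0.338,0,0,0,-18],[0.296,0.338,0,0,0,-18],[0.296,0.338,0,0,0,-18],[0.296,0.338,0,0,0,-18],[0.592,0.676,0,0,0,-36.8],[0.592,0.676,0,0,0,-36.8],[0.592,0.676,0,0,0,-36.8],[0.592,0.676,0,0,0,-36.8],[0.592,0.676,0,0,0,-36.8],[0.592,0.676,0,0,0,-36.8],[0.592,0.676,0,0,0,-36.8],[0.592,0.676,0,0,0,-36.8]]' 0.03 20; python3 -c "
from h import *
go(.5345,-.2548,.226,11.4)"
```

```text
time_s: 1.2
tcp_pos: [0.4256, 0.1269, 0.2269]
eef_rot: [-180.0, -0.0, 11.5]
contact_force: [1.0, 0.2, -0.5]
gripper_width: 0.0298
gripper_force: 0.0
row [0.0309, 0.3957, 0.0007] [-0.03, -0.04, 0.06] dist 0.397 rows>= 10
```

```bash
python3 drive.py '[[0.031,0.396,0,0,0,0],[0.031,0.396,0,0,0,0],[0.031,0.396,0,0,0,0],[0.031,0.396,0,0,0,0],[0.031,0.396,0,0,0,0],[0.031,0.396,0,0,0,0],[0.031,0.396,0,0,0,0],[0.031,0.396,0,0,0,0],[0.031,0.396,0,0,0,0],[0.031,0.396,0,0,0,0],[0.031,0.396,0,0,0,0],[0.031,0.396,0,0,0,0]]'
python3 - <<'E'
from h import *
c,P,H=cloud("wrist"); h,s,v=H[...,0],H[...,1],H[...,2]; z=P[...,2]
cv2.imwrite("pics/w1.png",c["frame"][:,:,::-1])
for t,m in (("blue",(h>105)&(h<130)&(s>100)&(z>.1)&(z<.115)),("cap",(s<80)&(v>100)&(z>.115)&(z<.128))):
    for b in blobs(m,40): p=P[b]; print(t,len(p),rect(p),np.nanpercentile(p[:,2],[5,50,95]).round(4))
go(.5345,-.2548,.076,11.4)
E
```

```text
time_s: 2.2
tcp_pos: [0.5342, -0.2544, 0.2256]
eef_rot: [-180.0, 0.1, 11.3]
contact_force: [-0.2, 0.7, -1.0]
gripper_width: 0.0299
gripper_force: 0.0
blue 83 [ 5.9550e-01 -2.4310e-01  1.0200e-02  5.0000e-03 -7.7791e+01] [0.1046 0.1075 0.1088]
blue 112 [ 5.9470e-01 -2.8510e-01  2.6000e-02  9.6000e-03 -1.3639e+01] [0.1016 0.1071 0.109 ]
blue 1010 [ 5.38300e-01 -3.00100e-01  8.21000e-02  1.05000e-02  1.14952e+01] [0.1041 0.1079 0.1091]
blue 1110 [ 5.19500e-01 -2.58900e-01  9.80000e-02  1.02000e-02  1.10781e+01] [0.1066 0.1079 0.1091]
cap 238 [ 5.65100e-01 -1.61000e-01  3.76000e-02  1.40000e-02  3.22611e+01] [0.1158 0.122  0.1276]
cap 405 [ 5.81800e-01 -2.46300e-01  2.35000e-02  1.07000e-02  1.11771e+01] [0.12   0.1219 0.1231]
cap 422 [ 0.5906 -0.2901  0.0233  0.0111 10.8651] [0.1178 0.122  0.1232]
row [0.0002, 0.0015, 0.1499] [-0.03, 0.06, -0.05] dist 0.15 rows>= 4
```

View pics/w1.png

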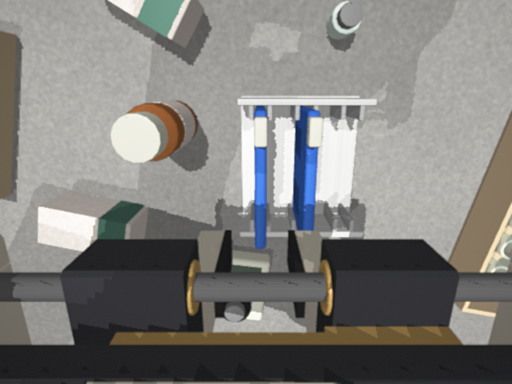

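The wrist view shows plate A's cap at (261,130) and plate B's at (315,130), both at the far end. The plate tops measure 0.108 and the caps 0.122, as they should. Plate A's centre is (0.5347,-0.2558), so I descend.

```bash
python3 drive.py '[[0.0005,0.0025,0.04,0,0,0],[0.0005,0.0025,0.08,0,0,0],[0.0005,0.0025,0.12,0,0,0],[0.0005,0.0025,0.148,0,0,0],[0.0005,0.0025,0.15,0,0,0],[0.0005,0.0025,0.15,0,0,0]]'; python3 drive.py '[[0,0,0,0,0,0],[0,0,0,0,0,0],[0,0,0,0,0,0],[0,0,0,0,0,0],[0,0,0,0,0,0],[0,0,0,0,0,0]]' 0 30
```

```text
time_s: 2.75
tcp_pos: [0.5347, -0.2544, 0.0759]
eef_rot: [-180.0, 0.2, 11.5]
contact_force: [0.1, -0.2, 0.6]
gripper_width: 0.0302
gripper_force: 0.0
time_s: 3.25
tcp_pos: [0.5367, -0.2555, 0.0786]
eef_rot: [179.9, -0.2, 11.4]
contact_force: [-0.5, 2.8, 6.1]
gripper_width: 0.0105
gripper_force: 30.0
```

```bash
python3 drive.py '[[0,0,-0.015,0,0,0],[0,0,-0.04,0,0,0],[0,0,-0.07,0,0,0],[0,0,-0.1,0,0,0],[0,0,-0.14,0,0,0],[0,0,-0.17,0,0,0],[0,0,-0.17,0,0,0],[0,0,-0.17,0,0,0]]'; python3 -c "
from h import *
go(.543,.3385,.245,-3.6)"
```

```text
time_s: 3.92
tcp_pos: [0.5364, -0.2556, 0.2493]
eef_rot: [179.9, -0.3, 11.4]
contact_force: [-0.0, -0.0, -2.8]
gripper_width: 0.011
gripper_force: 30.0
row [0.1241, -0.5811, 0.004] [0.05, -0.29, 15.02] dist 0.594 rows>= 15
```

```bash
python3 drive.py '[[0.008,-0.04,0,0,0,1],[0.016,-0.078,0,0,0,2],[0.024,-0.117,0,0,0,3],[0.033,-0.156,0,0,0,4],[0.041,-0.195,0,0,0,5],[0.05,-0.234,0,0,0,6],[0.058,-0.273,0,0,0,7],[0.066,-0.312,0,0,0,8],[0.074,-0.35,0,0,0,9],[0.083,-0.39,0,0,0,10],[0.091,-0.42,0,0,0,11],[0.1,-0.45,0,0,0,12]]'; python3 -c "
from h import *
go(.543,.3385,.245,-3.6)"
```

```text
time_s: 4.92
tcp_pos: [0.5431, 0.2071, 0.2451]
eef_rot: [179.9, 0.1, -0.6]
contact_force: [0.0, -0.3, -1.8]
gripper_width: 0.0109
gripper_force: 30.0
row [-0.0014, -0.1314, 0.0] [0.05, 0.12, 3.02] dist 0.131 rows>= 4
```

```bash
python3 drive.py '[[-0.001,-0.035,0,0,0,1],[-0.001,-0.07,0,0,0,2],[-0.001,-0.105,0,0,0,3],[-0.001,-0.131,0,0,0,3],[-0.001,-0.131,0.04,0,0,3],[-0.001,-0.131,0.08,0,0,3],[-0.001,-0.131,0.105,0,0,3],[-0.001,-0.131,0.105,0,0,3],[-0.001,-0.131,0.105,0,0,3]]'
python3 - <<'E'
from h import *
for n in ("wrist","scene"):
    c,P,H=cloud(n); h,s,v=H[...,0],H[...,1],H[...,2]; z=P[...,2];y=P[...,1]; x=P[...,0]
    for t,m in (("blue",(h>105)&(h<130)&(s>100)&(y>.2)),("cap",(s<80)&(v>100)&(z>.15)&(z<.2)&(y>.28)&(y<.4)&(x>.5)&(x<.65)),("ribs",(z>.044)&(z<.056)&(y>.2)&(y<.42)&(x>.42)&(h<30)&(s>40))):
        for b in blobs(m,100): p=P[b]; print(n,t,len(p),rect(p),np.nanpercentile(p[:,2],[2,50,98]).round(4))
    cv2.imwrite(f"pics/{n}2.png",c["frame"][:,:,::-1])
go(.543,.3385,.078,-3.6)
E
```

```text
time_s: 5.67
tcp_pos: [0.5438, 0.3353, 0.1396]
eef_rot: [179.8, 0.2, -3.6]
contact_force: [-0.0, 0.4, -1.5]
gripper_width: 0.0105
gripper_force: 30.0
wrist blue 658 [6.03800e-01 3.31200e-01 1.04000e-02 6.10000e-03 8.51318e+01] [0.0872 0.1661 0.1696]
wrist blue 1409 [ 0.5584  0.3337  0.0289  0.0133 -5.2259] [0.1583 0.1688 0.1704]
wrist blue 620 [ 0.5207  0.3364  0.0183  0.0101 -4.101 ] [0.1673 0.169  0.1702]
wrist cap 1834 [ 0.5899  0.3321  0.024   0.0111 -3.7078] [0.1739 0.1827 0.1841]
wrist cap 368 [5.55100e-01 3.48100e-01 1.28000e-02 6.30000e-03 5.56687e+01] [0.1503 0.1605 0.1827]
wrist cap 372 [ 5.53200e-01  3.20400e-01  1.31000e-02  6.90000e-03 -6.22428e+01] [0.1503 0.1603 0.1827]
wrist ribs 2858 [ 0.5721  0.3546  0.1214  0.0147 -3.5428] [0.0481 0.0502 0.0516]
wrist ribs 4590 [ 0.569   0.3125  0.1229  0.0271 -3.0711] [0.0489 0.0502 0.0516]
wrist ribs 5705 [ 0.5628  0.2653  0.1294  0.0277 -3.4879] [0.0466 0.0502 0.0516]
wrist ribs 1314 [ 0.5601  0.229   0.1302  0.0054 -3.6926] [0.0443 0.0498 0.0515]
scene blue 961 [0.4886 0.3435 0.2407 0.0555 5.8203] [0.0752 0.1174 0.1725]
scene cap 207 [5.77400e-01 3.27800e-01 5.78000e-02 1.71000e-02 1.79433e+01] [0.1602 0.1817 0.1959]
scene cap 110 [ 5.49900e-01  3.56400e-01  2.60000e-02  1.43000e-02 -2.90098e+01] [0.1505 0.165  0.183 ]
scene ribs 219 [ 0.5364  0.2299  0.1809  0.0073 -3.7695] [0.0445 0.0494 0.0528]
scene ribs 774 [ 0.5402  0.2669  0.1804  0.03   -3.3891] [0.0453 0.0503 0.0533]
scene ribs 605 [ 0.5453  0.3562  0.1831  0.0161 -3.5021] [0.045  0.0502 0.0531]
scene ribs 342 [ 0.5954  0.3107  0.08    0.0286 -2.5924] [0.0455 0.0503 0.0533]
row [-0.0029, -0.0014, 0.0653] [-0.07, -0.11, 0.04] dist 0.065 rows>= 2
```

View pics/wrist2.png

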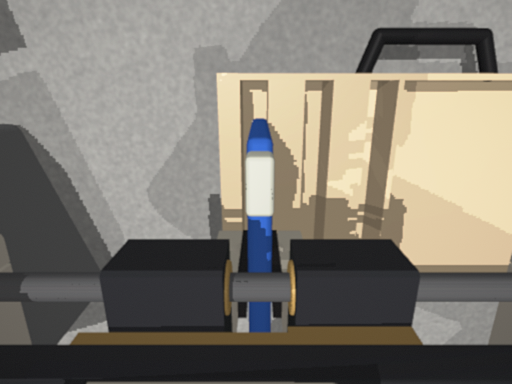

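The plate is aligned with the outer channel to about 3 mm: cap at (260,183), channel end at (256,95). I measure again now that the arm has settled.

```bash
cat > chk.py <<'E'
from h import *
def chk(lo,hi):
    c,P,H=cloud("wrist"); h,s,v=H[...,0],H[...,1],H[...,2]; z=P[...,2];y=P[...,1]; x=P[...,0]
    for t,m in (("cap",(s<80)&(v>100)&(z>lo)&(z<hi)&(y>.2)&(y<.4)&(x>.5)&(x<.65)),("ribs",(z>.044)&(z<.056)&(y>.2)&(y<.42)&(x>.42)&(h<30)&(s>40))):
        for b in blobs(m,600): p=P[b]; print(t,len(p),rect(p),np.nanpercentile(p[:,2],[2,50,98]).round(4))
    print(r.get_state()["tcp_pos"].round(4))
E
python3 -c "
from chk import *
chk(.15,.2)"
```

```text
cap 1833 [ 0.5886  0.3336  0.03    0.0111 -3.022 ] [0.1776 0.1866 0.1879]
ribs 2742 [ 0.5726  0.3546  0.1212  0.0147 -3.5552] [0.0485 0.0502 0.0515]
ribs 4662 [ 0.5698  0.3124  0.1216  0.0271 -3.1355] [0.0488 0.0502 0.0516]
ribs 5507 [ 0.5634  0.2652  0.1285  0.0278 -3.6256] [0.0465 0.0502 0.0516]
ribs 1265 [ 0.5607  0.2291  0.1296  0.0052 -3.357 ] [0.0444 0.0498 0.0515]
[0.5458 0.3371 0.1438]
```

```bash
python3 drive.py '[[0,-0.002,0.01,0,0,0],[0,-0.002,0.025,0,0,0],[0,-0.002,0.04,0,0,0],[0,-0.002,0.05,0,0,0],[0,-0.002,0.056,0,0,0],[0,-0.002,0.06,0,0,0],[0,-0.002,0.064,0,0,0],[0,-0.002,0.066,0,0,0],[0,-0.002,0.066,0,0,0],[0,-0.002,0.066,0,0,0]]'; python3 -c "
from chk import *
chk(.1,.14)"
```

```text
time_s: 6.65
tcp_pos: [0.5451, 0.3386, 0.0761]
eef_rot: [-180.0, -0.0, -3.6]
contact_force: [-0.1, 0.8, -0.9]
gripper_width: 0.0107
gripper_force: 30.0
cap 1832 [ 0.5881  0.3355  0.0298  0.0111 -3.4507] [0.1099 0.1193 0.1207]
ribs 3844 [ 0.5877  0.3537  0.0915  0.0147 -3.5474] [0.0484 0.0502 0.0515]
ribs 7298 [ 0.5828  0.3121  0.0962  0.0273 -3.5019] [0.0488 0.0502 0.0515]
ribs 7920 [ 0.5788  0.2643  0.0983  0.0282 -3.3893] [0.0461 0.0502 0.0515]
ribs 2420 [ 0.5649  0.2287  0.1207  0.006  -3.2678] [0.0443 0.0497 0.0514]
[0.545  0.3386 0.076 ]
```

The cap top is at 0.119, so the plate is fully down. I release and go back for plate B.

```bash
python3 drive.py '[[0,0,0.001,0,0,0],[0,0,0.001,0,0,0],[0,0,0.001,0,0,0],[0,0,-0.03,0,0,0],[0,0,-0.07,0,0,0],[0,0,-0.11,0,0,0],[0,0,-0.15,0,0,0],[0,0,-0.15,0,0,0]]' 0.03 30; python3 -c "
from chk import *
chk(.1,.14)
go(.5435,-.2996,.226,11.4)"
```

```text
time_s: 7.37
tcp_pos: [0.5483, 0.3406, 0.2356]
eef_rot: [-179.5, -0.6, -3.5]
contact_force: [2.1, 0.5, 1.9]
gripper_width: 0.0299
gripper_force: 0.0
ribs 2112 [ 0.5431  0.3563  0.1788  0.0146 -3.5581] [0.0483 0.0502 0.0517]
ribs 3800 [ 0.5403  0.3147  0.1795  0.0271 -3.5556] [0.0486 0.0502 0.0517]
ribs 3739 [ 0.5441  0.2662  0.1661  0.0278 -3.5931] [0.0477 0.0502 0.0517]
ribs 803 [ 0.5412  0.2302  0.1677  0.005  -3.4786] [0.0443 0.0499 0.0518]
[0.547  0.3401 0.2315]
row [0.036, 0.6387, 0.0012] [-0.35, -0.46, -14.94] dist 0.64 rows>= 16
```

```bash
python3 drive.py '[[0.02,0.32,0,0,0,-7],[0.02,0.32,0,0,0,-7],[0.02,0.32,0,0,0,-7],[0.02,0.32,0,0,0,-7],[0.02,0.32,0,0,0,-7],[0.02,0.32,0,0,0,-7],[0.02,0.32,0,0,0,-7],[0.036,0.639,0,0,0,-15],[0.036,0.639,0,0,0,-15],[0.036,0.639,0,0,0,-15],[0.036,0.639,0,0,0,-15],[0.036,0.639,0,0,0,-15]]'; python3 drive.py '[[0.009,0.138,0,0,0,-3],[0.009,0.138,0,0,0,-3],[0.009,0.138,0,0,0,-3],[0.009,0.138,0,0,0,-3],[0.009,0.138,0,0,0,-3]]';python3 -c "
from h import *
go(.5435,-.2996,.226,11.4)"
```

```text
time_s: 8.42
tcp_pos: [0.542, -0.1601, 0.2253]
eef_rot: [-180.0, 0.0, 11.4]
contact_force: [1.5, -0.1, -0.7]
gripper_width: 0.0297
gripper_force: 0.0
time_s: 8.83
tcp_pos: [0.5786, -0.295, 0.2236]
eef_rot: [-180.0, 0.1, 14.2]
contact_force: [0.0, 0.5, 0.1]
gripper_width: 0.0299
gripper_force: 0.0
row [-0.0351, -0.0042, -0.0023] [-0.03, 0.12, 2.81] dist 0.035 rows>= 1
```

```bash
python3 drive.py '[[-0.035,-0.004,0,0,0,2.8],[-0.035,-0.004,0,0,0,2.8],[-0.035,-0.004,0,0,0,2.8],[-0.035,-0.004,0,0,0,2.8]]'
python3 - <<'E'
from h import *
c,P,H=cloud("wrist"); h,s,v=H[...,0],H[...,1],H[...,2]; z=P[...,2]; y=P[...,1]
for b in blobs((s<80)&(v>100)&(z>.115)&(z<.128)&(y<-.2),100): p=P[b]; print(rect(p),np.nanpercentile(p[:,2],[5,50,95]).round(4))
go(.5435,-.2996,.076,11.4)
E
```

```text
time_s: 9.17
tcp_pos: [0.5438, -0.296, 0.2258]
eef_rot: [180.0, -0.0, 11.7]
contact_force: [0.8, 1.2, 0.5]
gripper_width: 0.0299
gripper_force: 0.0
[ 5.906e-01 -2.902e-01  2.340e-02  1.080e-02  1.222e+01] [0.1198 0.122  0.1231]
row [-0.0015, 0.0034, 0.1498] [0.01, -0.03, 0.28] dist 0.15 rows>= 4
```

```bash
python3 drive.py '[[-0.001,0.0034,0.04,0,0,0.2],[-0.001,0.0034,0.08,0,0,0.2],[-0.001,0.0034,0.12,0,0,0.2],[-0.001,0.0034,0.148,0,0,0.2],[-0.001,0.0034,0.15,0,0,0.2],[-0.001,0.0034,0.15,0,0,0.2]]'; python3 drive.py '[[0,0,0,0,0,0],[0,0,0,0,0,0],[0,0,0,0,0,0],[0,0,0,0,0,0],[0,0,0,0,0,0],[0,0,0,0,0,0]]' 0 30;  python3 drive.py '[[0,0,-0.015,0,0,0],[0,0,-0.04,0,0,0],[0,0,-0.07,0,0,0],[0,0,-0.1,0,0,0],[0,0,-0.14,0,0,0],[0,0,-0.17,0,0,0],[0,0,-0.17,0,0,0],[0,0,-0.17,0,0,0]]'; python3 -c "
from h import *
go(.540,.2905,.245,-3.6)"
```

```text
time_s: 9.72
tcp_pos: [0.5431, -0.2995, 0.0742]
eef_rot: [-179.9, 0.2, 11.5]
contact_force: [-0.1, 1.1, 1.4]
gripper_width: 0.0296
gripper_force: 0.0
time_s: 10.22
tcp_pos: [0.5448, -0.3003, 0.0776]
eef_rot: [179.9, -0.2, 11.5]
contact_force: [-0.2, 1.1, 7.3]
gripper_width: 0.0109
gripper_force: 30.0
time_s: 10.88
tcp_pos: [0.5444, -0.3003, 0.2483]
eef_rot: [179.9, -0.3, 11.4]
contact_force: [-0.3, 0.3, -2.3]
gripper_width: 0.0109
gripper_force: 30.0
row [0.1126, -0.5799, 0.0028] [0.07, -0.28, 15.02] dist 0.591 rows>= 15
```

```bash
python3 drive.py '[[0.008,-0.04,0,0,0,1],[0.016,-0.078,0,0,0,2],[0.024,-0.117,0,0,0,3],[0.033,-0.156,0,0,0,4],[0.041,-0.195,0,0,0,5],[0.05,-0.234,0,0,0,6],[0.058,-0.273,0,0,0,7],[0.066,-0.312,0,0,0,8],[0.074,-0.35,0,0,0,9],[0.083,-0.39,0,0,0,10],[0.09,-0.42,0,0,0,11],[0.098,-0.45,0,0,0,12]]';  python3 drive.py '[[0,-0.035,0,0,0,1],[0,-0.07,0,0,0,2],[0,-0.105,0,0,0,3],[0,-0.13,0,0,0,3],[0,-0.131,0,0,0,3],[0,-0.131,0,0,0,3],[0,-0.131,0,0,0,3]]'; python3 -c "
from h import *
go(.540,.2905,.14,-3.6)"
```

```text
time_s: 11.88
tcp_pos: [0.5492, 0.1622, 0.2443]
eef_rot: [180.0, 0.1, -0.6]
contact_force: [-0.0, -0.4, -1.7]
gripper_width: 0.0109
gripper_force: 30.0
time_s: 12.47
tcp_pos: [0.5511, 0.2909, 0.2442]
eef_rot: [179.9, 0.1, -3.6]
contact_force: [-0.1, -0.6, -1.1]
gripper_width: 0.0108
gripper_force: 30.0
row [-0.0108, 0.001, 0.1042] [0.1, 0.11, 0.05] dist 0.105 rows>= 3
```

```bash
python3 drive.py '[[-0.01,0,0.035,0,0,0],[-0.01,0,0.07,0,0,0],[-0.01,0,0.1,0,0,0],[-0.01,0,0.104,0,0,0],[-0.01,0,0.104,0,0,0],[-0.01,0,0.104,0,0,0],[-0.01,0,0.104,0,0,0]]'; python3 -c "
from chk import *
chk(.15,.2)"
```

```text
time_s: 13.05
tcp_pos: [0.5432, 0.2925, 0.144]
eef_rot: [-179.9, -0.2, -3.6]
contact_force: [-0.5, -0.3, -1.6]
gripper_width: 0.0105
gripper_force: 30.0
cap 1885 [ 0.5867  0.2892  0.0304  0.0111 -3.6402] [0.1799 0.1884 0.1897]
ribs 1190 [ 0.5694  0.3551  0.127   0.015  -4.0061] [0.0462 0.0502 0.0516]
ribs 4643 [ 0.5698  0.3129  0.1206  0.0271 -3.5603] [0.0488 0.0502 0.0516]
ribs 5007 [ 0.564   0.2652  0.1265  0.0271 -3.4892] [0.0488 0.0502 0.0516]
ribs 1045 [ 0.5609  0.2289  0.1282  0.0049 -3.5421] [0.0446 0.0501 0.0516]
[0.5431 0.2926 0.144 ]
```

```bash
python3 drive.py '[[0.002,0.0014,0.01,0,0,0],[0.002,0.0014,0.025,0,0,0],[0.002,0.0014,0.04,0,0,0],[0.002,0.0014,0.05,0,0,0],[0.002,0.0014,0.056,0,0,0],[0.002,0.0014,0.061,0,0,0],[0.002,0.0014,0.065,0,0,0],[0.002,0.0014,0.068,0,0,0],[0.002,0.0014,0.068,0,0,0],[0.002,0.0014,0.068,0,0,0]]'; python3 -c "
from chk import *
chk(.1,.14)"
```

```text
time_s: 13.93
tcp_pos: [0.5441, 0.291, 0.0746]
eef_rot: [-180.0, -0.1, -3.5]
contact_force: [-2.0, -0.7, 3.4]
gripper_width: 0.0106
gripper_force: 30.0
cap 1891 [ 0.5877  0.2878  0.0301  0.011  -3.5792] [0.1102 0.119  0.1203]
cap 2319 [ 0.591   0.3349  0.0238  0.0115 -3.2737] [0.108  0.1187 0.1202]
ribs 1536 [ 0.6167  0.3518  0.0331  0.0156 -3.2815] [0.0447 0.0501 0.0514]
ribs 6969 [ 0.5841  0.3121  0.0931  0.0273 -3.4084] [0.0488 0.0502 0.0515]
ribs 7168 [ 0.5811  0.2641  0.0933  0.0273 -3.5825] [0.0488 0.0502 0.0515]
ribs 1593 [ 0.5781  0.2279  0.0949  0.0049 -3.5388] [0.0444 0.0499 0.0515]
[0.5441 0.2909 0.0746]
```

Both caps are at 0.119, so both plates are down. I release and clear, then look at the cartons.

```bash
python3 drive.py '[[0,0,0,0,0,0],[0,0,0,0,0,0],[0,0,0,0,0,0],[0,0,-0.03,0,0,0],[0,0,-0.07,0,0,0],[0,0,-0.11,0,0,0],[0,0,-0.15,0,0,0],[0,0,-0.15,0,0,0]]' 0.03 30
cat > look.py <<'E'
from h import *
def look(n):
    c,P,H=cloud(n); h,s,v=H[...,0],H[...,1],H[...,2]; x,y,z=P[...,0],P[...,1],P[...,2]
    ws=(x>.3)&(x<.8)&(y>-.22)&(y<.22)&np.isfinite(z)
    g=cv2.morphologyEx(((z>.053)&(z<.068)&ws&((s<70)&(v>100)|(h>55)&(h<95)&(s>50))).astype(np.uint8),cv2.MORPH_CLOSE,np.ones((5,5)))
    for b in blobs(g,200):
        b=b&(z>.053)&(z<.068); p=P[b]; print(n,"carton",len(p),rect(p),np.nanmedian(p[:,2]).round(4))
    for b in blobs((s<70)&(v>100)&(z>.12)&(z<.136)&ws,80): p=P[b]; print(n,"bcap",rect(p),np.nanmedian(p[:,2]).round(4))
    return c
E
python3 - <<'E'
from look import *
look("top");c=look("scene"); cv2.imwrite("pics/s3.png",c["frame"][:,:,::-1])
E
```

```text
time_s: 14.65
tcp_pos: [0.5474, 0.2926, 0.233]
eef_rot: [-179.5, -0.6, -3.5]
contact_force: [1.4, 0.2, 1.5]
gripper_width: 0.0301
gripper_force: 0.0
top carton 526 [ 6.78200e-01 -1.11000e-01  1.00100e-01  4.62000e-02  6.98849e+01] 0.0581
top carton 556 [ 4.26000e-01 -7.83000e-02  9.92000e-02  4.51000e-02  8.99643e+01] 0.0585
top bcap [ 5.57800e-01 -1.49400e-01  3.76000e-02  3.64000e-02 -4.53084e+01] 0.1282
scene carton 489 [ 4.2750e-01 -7.7000e-02  1.0180e-01  5.0300e-02  8.7669e+01] 0.0604
scene carton 604 [ 6.79800e-01 -1.10700e-01  1.05400e-01  4.75000e-02  6.92339e+01] 0.0604
scene carton 191 [ 7.9380e-01  1.4470e-01  1.4920e-01  8.0000e-03 -8.9276e+01] 0.0554
scene bcap [ 5.60600e-01 -1.48400e-01  4.16000e-02  3.73000e-02  4.42125e+01] 0.1297
```

View pics/s3.png

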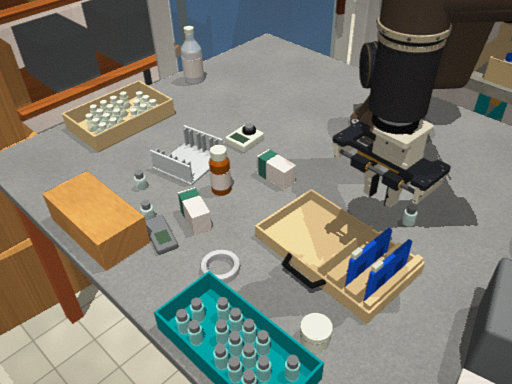

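The picture shows both plates in the tray (370,255) and (388,268) with caps at the handle end, and the cartons unmoved. The far carton is at (0.679,-0.111) with its long axis at 69.7°.

```bash
python3 -c "
from h import *
go(.679,-.111,.2,-110.3)"
```

```text
row [0.1592, 0.3932, 0.025] [-0.3, 0.07, 106.73] dist 0.425 rows>= 15
```

```bash
python3 drive.py '[[0.01,0.026,0,0,0,7],[0.02,0.052,0,0,0,14],[0.03,0.078,0,0,0,21],[0.042,0.104,0,0,0,28],[0.053,0.13,0,0,0,35],[0.063,0.156,0,0,0,42],[0.073,0.182,0,0,0,49],[0.084,0.208,0,0,0,56],[0.095,0.234,0,0,0,63],[0.105,0.26,0,0,0,70],[0.116,0.286,0,0,0,77],[0.126,0.312,0,0,0,84]]' 0.06; python3 -c "
from h import *
go(.679,-.111,.2,-110.3)"
```

```text
time_s: 15.75
tcp_pos: [0.6497, -0.0301, 0.2218]
eef_rot: [179.9, -0.0, -87.9]
contact_force: [0.5, 0.7, -0.1]
gripper_width: 0.0604
gripper_force: 0.0
row [0.0819, -0.0264, 0.0218] [0.14, -0.04, 22.38] dist 0.089 rows>= 4
```

```bash
python3 drive.py '[[0.02,-0.007,0.005,0,0,6],[0.04,-0.013,0.01,0,0,12],[0.062,-0.02,0.015,0,0,18],[0.082,-0.026,0.022,0,0,22.4],[0.082,-0.026,0.022,0,0,22.4],[0.082,-0.026,0.022,0,0,22.4]]'; python3 -c "
from look import *
look('wrist')
go(.679,-.111,.034,-110.3)"
```

```text
time_s: 16.25
tcp_pos: [0.6786, -0.1106, 0.199]
eef_rot: [179.8, -0.1, -110.1]
contact_force: [0.2, 0.0, -0.1]
gripper_width: 0.0599
gripper_force: 0.0
wrist carton 210 [ 5.75500e-01 -1.56000e-01  4.83000e-02  1.62000e-02  6.93065e+01] 0.0606
wrist carton 1248 [ 4.48700e-01 -7.91000e-02  1.00600e-01  1.47000e-02  8.11519e+01] 0.0595
wrist carton 72 [ 7.52300e-01 -1.99200e-01  1.98000e-02  1.69000e-02  5.10034e+01] 0.0532
wrist carton 4719 [ 6.78600e-01 -1.11100e-01  9.95000e-02  4.55000e-02  7.00998e+01] 0.0604
wrist bcap [ 0.5588 -0.1498  0.039   0.0389 11.3612] 0.1301
row [0.0008, -0.001, 0.1658] [0.14, -0.06, 0.34] dist 0.166 rows>= 4
```

Wrist measurement puts the carton at (0.6786,-0.1111), 99.5 x 45.5 mm with its top at 0.060, matching the other views. I descend and grasp it.

```bash
python3 drive.py '[[0,0,0.04,0,0,0],[0,0,0.08,0,0,0],[0,0,0.12,0,0,0],[0,0,0.15,0,0,0],[0,0,0.165,0,0,0],[0,0,0.165,0,0,0],[0,0,0.165,0,0,0]]'; python3 drive.py '[[0,0,0,0,0,0],[0,0,0,0,0,0],[0,0,0,0,0,0],[0,0,0,0,0,0],[0,0,0,0,0,0],[0,0,0,0,0,0]]' 0.02 20;  python3 drive.py '[[0,0,-0.015,0,0,0],[0,0,-0.04,0,0,0],[0,0,-0.07,0,0,0],[0,0,-0.1,0,0,0],[0,0,-0.14,0,0,0],[0,0,-0.16,0,0,0],[0,0,-0.16,0,0,0]]'; python3 -c "
from h import *
go(.5695,.0982,.2,-93.6)"
```

```text
time_s: 16.88
tcp_pos: [0.6791, -0.1087, 0.0362]
eef_rot: [179.9, -0.1, -109.9]
contact_force: [0.6, 0.4, 1.0]
gripper_width: 0.06
gripper_force: 0.0
time_s: 17.38
tcp_pos: [0.6805, -0.1093, 0.0386]
eef_rot: [-179.9, 0.1, -109.9]
contact_force: [-0.8, 2.2, 7.0]
gripper_width: 0.0451
gripper_force: 20.0
time_s: 17.97
tcp_pos: [0.6823, -0.1099, 0.2039]
eef_rot: [-179.4, 0.2, -109.9]
contact_force: [1.3, 0.2, -1.0]
gripper_width: 0.0448
gripper_force: 20.0
row [-0.1572, 0.177, 0.0026] [-0.58, 0.1, -16.34] dist 0.237 rows>= 6
```

```bash
python3 drive.py '[[-0.026,0.03,0,0,0,-3],[-0.053,0.06,0,0,0,-6],[-0.079,0.089,0,0,0,-9],[-0.105,0.118,0,0,0,-12],[-0.131,0.148,0,0,0,-15],[-0.157,0.177,0,0.5,0,-16.3],[-0.157,0.177,0.035,0.5,0,-16.3],[-0.157,0.177,0.07,0.5,0,-16.3],[-0.157,0.177,0.1,0.5,0,-16.3],[-0.157,0.177,0.1,0.5,0,-16.3],[-0.157,0.177,0.1,0.5,0,-16.3]]'
python3 - <<'E'
from look import *
c,P,H=cloud("wrist"); z=P[...,2];y=P[...,1];x=P[...,0];h,s,v=H[...,0],H[...,1],H[...,2]
for b in blobs((z>.11)&(z<.15)&((s<70)&(v>90)|(h>55)&(h<95))&(abs(y-.1)<.08),200): print(rect(P[b]),np.nanmedian(P[b][:,2]))
go(.5695,.0982,.044,-93.6)
E
```

```text
time_s: 18.88
tcp_pos: [0.5658, 0.0979, 0.0959]
eef_rot: [-179.7, -0.2, -93.7]
contact_force: [0.8, -0.5, 0.2]
gripper_width: 0.0448
gripper_force: 20.0
[5.64100e-01 7.36000e-02 5.60000e-02 4.62000e-02 8.64809e+01] 0.11790247348826538
[ 5.96500e-01  8.49000e-02  1.24000e-02  6.80000e-03 -3.18799e+01] 0.1260299395625246
[5.32800e-01 8.90000e-02 1.24000e-02 6.90000e-03 2.39953e+01] 0.12535520202527228
[ 0.5671  0.1271  0.0451  0.0198 -4.266 ] 0.1173525468784881
row [-0.0, -0.0017, 0.0536] [-0.52, -0.1, -0.05] dist 0.054 rows>= 2
```

```bash
python3 drive.py '[[-0.004,-0.001,0.015,-0.5,0,0],[-0.004,-0.001,0.03,-0.5,0,0],[-0.004,-0.001,0.042,-0.5,0,0],[-0.004,-0.001,0.048,-0.5,0,0],[-0.004,-0.001,0.0515,-0.5,0,0],[-0.004,-0.001,0.0515,-0.5,0,0],[-0.004,-0.001,0.0515,-0.5,0,0]]'; python3 drive.py '[[0,0,0,0,0,0],[0,0,0,0,0,0],[0,0,0,0,0,0],[0,0,-0.03,0,0,0],[0,0,-0.07,0,0,0],[0,0,-0.11,0,0,0],[0,0,-0.15,0,0,0],[0,0,-0.15,0,0,0]]' 0.06;python3 -c "
from look import *
look('top');look('wrist')
go(.4268,-.0777,.2,-91)"
```

```text
time_s: 19.52
tcp_pos: [0.5692, 0.1025, 0.0463]
eef_rot: [-179.9, -0.0, -93.7]
contact_force: [0.3, -0.2, -0.7]
gripper_width: 0.0445
gripper_force: 20.0
time_s: 20.18
tcp_pos: [0.5727, 0.1037, 0.2045]
eef_rot: [-179.3, 0.2, -93.6]
contact_force: [1.5, 0.8, 1.4]
gripper_width: 0.0601
gripper_force: 0.0
top carton 190 [ 0.5664  0.0694  0.0442  0.0374 -0.1181] 0.0636
top carton 552 [ 4.26000e-01 -7.83000e-02  9.92000e-02  4.50000e-02  8.97746e+01] 0.0584
top bcap [ 5.57500e-01 -1.49300e-01  3.82000e-02  3.63000e-02 -4.53118e+01] 0.1283
wrist carton 1064 [ 0.4279 -0.0329  0.0463  0.0145 -5.2549] 0.06
wrist carton 4868 [5.68700e-01 1.00300e-01 9.99000e-02 4.54000e-02 8.67428e+01] 0.0653
wrist carton 563 [ 7.93500e-01  1.13600e-01  8.78000e-02  1.11000e-02 -8.88541e+01] 0.0551
row [0.1895, 0.1308, -0.0031] [-0.24, 0.08, -2.67] dist 0.23 rows>= 6
```

The first carton lies in the bay at (0.569,0.100) with its top at 0.065. On to the second.

```bash
python3 drive.py '[[0.035,0.022,0,0,0,0],[0.07,0.045,0,0,0,0],[0.1,0.07,0,0,0,-1],[0.13,0.09,0,0,0,-2],[0.16,0.11,0,0,0,-2.6],[0.189,0.131,0,0,0,-2.6],[0.189,0.131,0,0,0,-2.6],[0.189,0.131,0,0,0,-2.6]]'; python3 -c "
from look import *
look('wrist')
go(.4268,-.0777,.036,-90.5)"
```

```text
time_s: 20.95
tcp_pos: [0.424, -0.0789, 0.1947]
eef_rot: [179.9, -0.1, -91.2]
contact_force: [0.4, -0.5, -0.6]
gripper_width: 0.0599
gripper_force: 0.0
wrist carton 351 [ 5.41000e-01 -1.51100e-01  5.01000e-02  1.90000e-02 -8.42755e+01] 0.0605
wrist carton 4775 [ 4.26400e-01 -7.70000e-02  1.00800e-01  4.52000e-02  8.89042e+01] 0.0603
wrist bcap [ 0.5575 -0.1495  0.0394  0.0393  2.1507] 0.1301
row [-0.0007, -0.0018, 0.1589] [0.04, -0.07, -0.65] dist 0.159 rows>= 4
```

```bash
python3 drive.py '[[-0.001,-0.0015,0.04,0,0,0],[-0.001,-0.0015,0.08,0,0,0],[-0.001,-0.0015,0.12,0,0,0],[-0.001,-0.0015,0.145,0,0,0],[-0.001,-0.0015,0.159,0,0,0],[-0.001,-0.0015,0.159,0,0,0],[-0.001,-0.0015,0.159,0,0,0]]'; python3 drive.py '[[0,0,0,0,0,0],[0,0,0,0,0,0],[0,0,0,0,0,0],[0,0,0,0,0,0],[0,0,0,0,0,0],[0,0,0,0,0,0]]' 0.02 20;  python3 drive.py '[[0,0,-0.015,0,0,0],[0,0,-0.04,0,0,0],[0,0,-0.07,0,0,0],[0,0,-0.1,0,0,0],[0,0,-0.14,0,0,0],[0,0,-0.14,0,0,0],[0,0,-0.14,0,0,0]]'; python3 -c "
from h import *
go(.4855,.1045,.18,-93.6)"
```

```text
time_s: 21.58
tcp_pos: [0.427, -0.0766, 0.0355]
eef_rot: [179.8, -0.1, -91.0]
contact_force: [1.5, 0.6, 0.1]
gripper_width: 0.0596
gripper_force: 0.0
time_s: 22.08
tcp_pos: [0.4279, -0.0767, 0.0374]
eef_rot: [-179.9, -0.0, -91.1]
contact_force: [-2.1, 3.4, 7.7]
gripper_width: 0.0448
gripper_force: 20.0
time_s: 22.67
tcp_pos: [0.4285, -0.0764, 0.1788]
eef_rot: [-179.7, 0.0, -91.1]
contact_force: [-0.6, -0.8, -2.2]
gripper_width: 0.0448
gripper_force: 20.0
row [-0.182, -0.0536, -0.0008] [-0.33, 0.04, 2.52] dist 0.19 rows>= 5
```

```bash
python3 drive.py '[[-0.036,-0.011,0,0,0,1],[-0.072,-0.022,0,0,0,2],[-0.11,-0.032,0,0,0,2.5],[-0.146,-0.043,0,0,0,2.5],[-0.182,-0.054,0,0,0,2.5],[-0.182,-0.054,0,0,0,2.5],[-0.182,-0.054,0.035,0,0,2.5],[-0.182,-0.054,0.07,0,0,2.5],[-0.182,-0.054,0.08,0,0,2.5],[-0.182,-0.054,0.08,0,0,2.5],[-0.182,-0.054,0.08,0,0,2.5]]'; python3 -c "
from h import *
go(.4855,.1045,.045,-93.6)"
```

```text
time_s: 23.58
tcp_pos: [0.4844, 0.1037, 0.096]
eef_rot: [179.9, -0.2, -93.6]
contact_force: [0.8, 0.3, -1.6]
gripper_width: 0.0445
gripper_force: 20.0
row [-0.001, -0.0011, 0.051] [0.08, -0.16, 0.04] dist 0.051 rows>= 2
```

```bash
python3 drive.py '[[0,0,0.015,0,0,0],[0,0,0.03,0,0,0],[0,0,0.042,0,0,0],[0,0,0.049,0,0,0],[0,0,0.052,0,0,0],[0,0,0.052,0,0,0],[0,0,0.052,0,0,0]]'; python3 drive.py '[[0,0,0,0,0,0],[0,0,0,0,0,0],[0,0,0,0,0,0],[0,0,-0.03,0,0,0],[0,0,-0.07,0,0,0],[0,0,-0.11,0,0,0],[0,0,-0.15,0,0,0],[0,0,-0.19,0,0,0],[0,0,-0.2,0,0,0]]' 0.056;python3 -c "
from look import *
look('wrist'); look('scene')
print(r.get_state()['joints'].round(1), r.get_state()['tcp_pos'])"
```

```text
time_s: 24.17
tcp_pos: [0.4853, 0.1044, 0.0451]
eef_rot: [-179.9, -0.0, -93.6]
contact_force: [0.0, 0.0, -1.6]
gripper_width: 0.0447
gripper_force: 20.0
time_s: 24.92
tcp_pos: [0.4873, 0.1051, 0.2515]
eef_rot: [-179.5, 0.2, -93.5]
contact_force: [0.6, -0.1, 1.6]
gripper_width: 0.056
gripper_force: 0.0
wrist carton 3663 [4.85000e-01 1.03900e-01 1.00100e-01 4.52000e-02 8.61465e+01] 0.0653
wrist carton 3767 [5.68700e-01 1.00500e-01 1.00200e-01 4.62000e-02 8.65156e+01] 0.0653
wrist carton 432 [7.92000e-01 1.54100e-01 1.11200e-01 8.20000e-03 8.97182e+01] 0.055
scene carton 675 [4.87600e-01 1.03100e-01 1.03600e-01 4.83000e-02 8.72606e+01] 0.065
scene carton 742 [5.70000e-01 9.98000e-02 1.03100e-01 4.92000e-02 8.59733e+01] 0.065
scene bcap [ 5.60200e-01 -1.48800e-01  4.14000e-02  3.69000e-02  4.61767e+01] 0.1296
[ 35.    2.5 -19.6   0.1 -67.6 -38.5] [0.48607696 0.1050357  0.24785654]
```

Both cartons are in the bay at (0.485,0.104) and (0.569,0.1005). Next is the bottle: I tilt the tool sideways so its axis is about 30° below level from the open left side, with the closing axis level and radial. Then I can grasp the body and flip it with the last joint.

```bash
cat >> h.py <<'E'
def til(p,th,psi=-105,ph=0):
    s=r.get_state(); Rc=Ro.from_euler("xyz",s["eef_rot"],degrees=True)
    Rt=Ro.from_euler("xyz",[180,0,psi],degrees=True)*Ro.from_euler("y",th,degrees=True)*Ro.from_euler("z",ph,degrees=True)
    d=Rt.as_matrix()[:,2]; d_=Rc.inv().apply(np.array(p)-s["tcp_pos"]); w=(Rc.inv()*Rt).as_rotvec(degrees=True)
    print("d",d.round(3),"row",d_.round(4).tolist(),w.round(2).tolist(),np.linalg.norm(d_).round(3),np.linalg.norm(w).round(1),"j",s["joints"].round(1))
E
python3 -c "
from h import *
til([.583,-.03,.25],60)"
```

```text
d [-0.224 -0.837 -0.5  ] row [0.1288, -0.1051, -0.0019] [-6.28, 59.98, 10.21] 0.166 61.2 j [ 35.    2.5 -19.6   0.1 -67.6 -38.5]
```

```bash
python3 drive.py '[[0.013,-0.01,0,0,0,7],[0.03,-0.024,0,-0.5,6,10],[0.045,-0.037,0,-1.2,12,10],[0.06,-0.049,0,-1.9,18,10],[0.075,-0.06,0,-2.5,24,10],[0.09,-0.072,0,-3.1,30,10],[0.1,-0.085,0,-3.8,36,10],[0.115,-0.095,0,-4.4,42,10],[0.129,-0.105,0,-5,48,10],[0.129,-0.105,0,-5.6,54,10],[0.129,-0.105,0,-6.3,60,10.2],[0.129,-0.105,0,-6.3,60,10.2]]' 0.088; python3 -c "
from h import *
til([.583,-.057,.136],60)"
```

```text
time_s: 26.02
tcp_pos: [0.5805, -0.0309, 0.2396]
eef_rot: [178.5, -61.1, -103.7]
contact_force: [-0.7, 0.5, -1.3]
gripper_width: 0.0879
gripper_force: 0.0
d [-0.224 -0.837 -0.5  ] row [-0.0787, -0.0105, 0.0715] [0.31, -1.09, 0.64] 0.107 1.3 j [ 36.1  32.9 -16.2  33.2 -94.7 -65. ]
```

```bash
python3 drive.py '[[-0.025,-0.003,0.024,0,-1,0.6],[-0.052,-0.007,0.048,0,-1,0.6],[-0.079,-0.01,0.0715,0.3,-1,0.6],[-0.079,-0.01,0.0715,0.3,-1,0.6],[-0.079,-0.01,0.0715,0.3,-1,0.6]]'
python3 - <<'E'
from h import *
c,P,H=cloud("scene"); cv2.imwrite("pics/s4.png",c["frame"][40:300,100:512,::-1])
til([.583,-.057,.136],60)
til([.5583-.0188*.2243,-.1496-.0188*.8365,.08-.0094],60)
E
```

```text
time_s: 26.43
tcp_pos: [0.5838, -0.0563, 0.1398]
eef_rot: [-179.6, -59.4, -105.4]
contact_force: [1.5, 0.4, 1.2]
gripper_width: 0.0876
gripper_force: 0.0
d [-0.224 -0.837 -0.5  ] row [-0.0035, 0.0014, 0.0043] [-0.14, 0.69, -0.33] 0.006 0.8 j [ 33.9  37.6 -21.5  34.8 -83.9 -70.5]
d [-0.224 -0.837 -0.5  ] row [-0.0025, 0.0016, 0.1341] [-0.14, 0.69, -0.33] 0.134 0.8 j [ 33.9  37.6 -21.5  34.8 -83.9 -70.5]
```

View pics/s4.png

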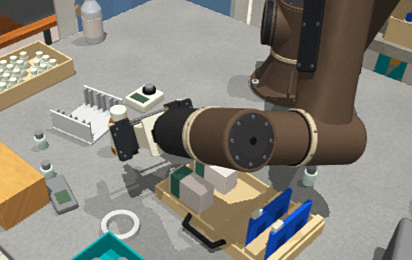

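The view shows the gripper beside the bottle, coming down from the tray side, with the wrist clear above the cartons and plates. I slide in along the tool axis.

```bash
python3 drive.py '[[-0.001,0.001,0.03,0,0.5,0],[-0.0025,0.001,0.06,0,0.7,0],[-0.0025,0.001,0.09,0,0.7,0],[-0.0025,0.001,0.11,0,0.7,0],[-0.0025,0.001,0.125,0,0.7,0],[-0.0025,0.001,0.13,0,0.7,0],[-0.0025,0.001,0.13,0,0.7,0]]'; python3 -c "
from h import *
til([.5583-.0188*.2243,-.1496-.0188*.8365,.08-.0094],60)"
```

```text
time_s: 27.07
tcp_pos: [0.5557, -0.1626, 0.0727]
eef_rot: [-179.1, -60.0, -105.9]
contact_force: [-0.0, 0.4, -0.1]
gripper_width: 0.0879
gripper_force: 0.0
d [-0.224 -0.837 -0.5  ] row [-0.0003, 0.0009, 0.0037] [-0.14, 0.04, -0.43] 0.004 0.5 j [ 25.7  39.1 -33.8  43.9 -71.8 -76.9]
```

```bash
python3 drive.py '[[0,0,0.003,0,0,0],[0,0,0.003,0,0,0],[0,0,0.003,0,0,0],[0,0,0.003,0,0,0],[0,0,0.003,0,0,0],[0,0,0.003,0,0,0],[0,0,0.003,0,0,0],[0,0,0.003,0,0,0],[0,0,0.003,0,0,0]]' 0.03 40; python3 -c "
from h import *
p=r.get_state()['tcp_pos']; print(p)
til(p+np.array([0,0,.2]),70)"
```

```text
time_s: 27.82
tcp_pos: [0.5547, -0.1646, 0.0702]
eef_rot: [-179.3, -60.0, -105.7]
contact_force: [-0.5, 1.2, 1.2]
gripper_width: 0.0512
gripper_force: 40.0
[ 0.55470541 -0.16460804  0.0702305 ]
d [-0.243 -0.908 -0.342] row [0.1732, -0.0013, -0.1] [-0.12, 9.98, -0.35] 0.2 10.0 j [ 25.5  39.2 -34.1  44.1 -71.5 -77.1]
```

```bash
python3 drive.py '[[0.013,0,-0.007,0,0,0],[0.034,0,-0.02,0,0,0],[0.06,0,-0.035,0,0,0],[0.09,0,-0.052,0,0,0],[0.12,0,-0.07,0,0,0],[0.15,0,-0.087,0,4,0],[0.173,0,-0.1,0,8,0],[0.173,0,-0.1,0,10,0],[0.173,0,-0.1,0,10,0]]'; python3 -c "
from h import *
s=r.get_state(); print(s['joints'].round(1))"
```

```text
time_s: 28.57
tcp_pos: [0.553, -0.1642, 0.2699]
eef_rot: [-179.0, -70.1, -106.0]
contact_force: [0.4, -0.1, -2.8]
gripper_width: 0.0508
gripper_force: 40.0
[ 27.4  29.5 -28.6  44.1 -92.6 -67.4]
```

```bash
python3 drive.py '[[0,0,0,0,0,-7],[0,0,0,0,0,-14],[0,0,0,0,0,-21],[0,0,0,0,0,-28],[0,0,0,0,0,-35],[0,0,0,0,0,-42],[0,0,0,0,0,-49],[0,0,0,0,0,-56],[0,0,0,0,0,-63],[0,0,0,0,0,-70],[0,0,0,0,0,-77],[0,0,0,0,0,-80]]'; python3 drive.py '[[0,0,0,0,0,-7],[0,0,0,0,0,-14],[0,0,0,0,0,-21],[0,0,0,0,0,-28],[0,0,0,0,0,-35],[0,0,0,0,0,-42],[0,0,0,0,0,-49],[0,0,0,0,0,-56],[0,0,0,0,0,-63],[0,0,0,0,0,-70],[0,0,0,0,0,-70],[0,0,0,0,0,-70]]';  python3 drive.py '[[0,0,0,0,0,0],[0,0,0,0,0,0],[0,0,0,0,0,0]]'
python3 - <<'E'
from h import *
s=r.get_state(); print(s['joints'].round(1))
c,P,H=cloud("scene"); cv2.imwrite("pics/s5.png",c["frame"][40:300,100:512,::-1])
E
```

```text
time_s: 29.57
tcp_pos: [0.5527, -0.1647, 0.2688]
eef_rot: [110.3, -9.3, -18.4]
contact_force: [-0.3, -0.1, -2.3]
gripper_width: 0.0511
gripper_force: 40.0
time_s: 30.57
tcp_pos: [0.553, -0.1645, 0.2693]
eef_rot: [125.7, 54.0, 15.2]
contact_force: [1.0, -1.0, -1.5]
gripper_width: 0.0509
gripper_force: 40.0
time_s: 30.82
tcp_pos: [0.5533, -0.1643, 0.2698]
eef_rot: [125.7, 54.1, 15.2]
contact_force: [0.1, -0.5, -0.8]
gripper_width: 0.0507
gripper_force: 40.0
[ 27.4  29.5 -28.6  44.1 -92.5  82.5]
```

View pics/s5.png

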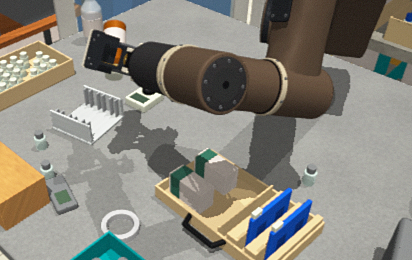

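The bottle is inverted in the gripper (115,35), about 130° by geometry. I turn it back and set it down where it stood.

```bash
python3 drive.py '[[0,0,0,0,0,7],[0,0,0,0,0,14],[0,0,0,0,0,21],[0,0,0,0,0,28],[0,0,0,0,0,35],[0,0,0,0,0,42],[0,0,0,0,0,49],[0,0,0,0,0,56],[0,0,0,0,0,63],[0,0,0,0,0,70],[0,0,0,0,0,77],[0,0,0,0,0,80]]'; python3 drive.py '[[0,0,0,0,0,7],[0,0,0,0,0,14],[0,0,0,0,0,21],[0,0,0,0,0,28],[0,0,0,0,0,35],[0,0,0,0,0,42],[0,0,0,0,0,49],[0,0,0,0,0,56],[0,0,0,0,0,63],[0,0,0,0,0,70],[0,0,0,0,0,70],[0,0,0,0,0,70]]';  python3 - <<'E'
from look import *
look("top"); c,P,H=cloud("top"); h,s,v=H[...,0],H[...,1],H[...,2]; z=P[...,2]
til([.5547,-.1646,.10],60)
# bottle axis in scene view
c,P,H=cloud("scene"); h,s,v=H[...,0],H[...,1],H[...,2]; x,y,z=P[...,0],P[...,1],P[...,2]
w=(abs(x-.56)<.1)&(abs(y+.15)<.08)
for t,m in (("amber",(h<18)&(s>110)&(z>.15)),("white",(s<70)&(v>140)&(z>.2))):
    for b in blobs(m&w,40): print(t,b.sum(),rect(P[b]),np.nanpercentile(P[b][:,2],[2,50,98]).round(3))
E
```

```text
time_s: 31.87
tcp_pos: [0.5534, -0.1643, 0.2699]
eef_rot: [111.3, -19.5, -22.3]
contact_force: [-0.2, -0.2, -1.5]
gripper_width: 0.0511
gripper_force: 40.0
time_s: 32.87
tcp_pos: [0.5534, -0.1643, 0.2699]
eef_rot: [-179.5, -70.0, -105.5]
contact_force: [1.1, -0.1, -1.7]
gripper_width: 0.051
gripper_force: 40.0
top carton 534 [5.68400e-01 1.00300e-01 1.00100e-01 4.55000e-02 8.66474e+01] 0.0633
top carton 549 [4.85000e-01 1.03600e-01 1.00100e-01 4.50000e-02 8.63634e+01] 0.0635
d [-0.224 -0.837 -0.5  ] row [-0.1597, -0.0009, 0.0581] [-0.09, -10.01, -0.15] 0.17 10.0 j [ 27.4  29.5 -28.5  44.1 -92.5 -67.2]
amber 87 [ 5.95600e-01 -1.15100e-01  9.29000e-02  3.98000e-02  4.82236e+01] [0.196 0.204 0.214]
white 201 [ 0.5617 -0.1394  0.0381  0.037  30.3428] [0.316 0.326 0.33 ]
white 40 [ 6.20800e-01 -7.82000e-02  2.42000e-02  1.09000e-02  1.26203e+01] [0.312 0.332 0.335]
```

```bash
python3 drive.py '[[-0.03,0,0.011,0,-3,0],[-0.06,0,0.022,0,-7,0],[-0.09,0,0.033,0,-10,0],[-0.12,0,0.044,0,-10,0],[-0.16,-0.001,0.058,0,-10,0],[-0.16,-0.001,0.058,0,-10,0],[-0.16,-0.001,0.058,0,-10,0]]'; python3 -c "
from h import *
til([.5547,-.1646,.0705],60)
c,P,H=cloud('scene'); h,s,v=H[...,0],H[...,1],H[...,2]; x,y,z=P[...,0],P[...,1],P[...,2]
b=(abs(x-.56)<.05)&(abs(y+.15)<.05)&(s<70)&(v>140)&(z>.13)
print(np.nanpercentile(P[b][:,2],[2,50,98]).round(3))"
```

```text
time_s: 33.6
tcp_pos: [0.5546, -0.1652, 0.0991]
eef_rot: [-179.9, -60.2, -105.1]
contact_force: [1.1, -0.2, -1.0]
gripper_width: 0.0508
gripper_force: 40.0
d [-0.224 -0.837 -0.5  ] row [-0.0252, 0.0001, 0.0137] [-0.02, -0.23, -0.07] 0.029 0.2 j [ 25.6  37.  -33.3  43.3 -73.9 -74.7]
[0.152 0.159 0.168]
```

```bash
python3 drive.py '[[-0.008,0,0.004,0,0,0],[-0.016,0,0.009,0,0,0],[-0.022,0,0.0125,0,0,0],[-0.0245,0,0.0137,0,0,0],[-0.0245,0,0.0137,0,0,0],[-0.0245,0,0.0137,0,0,0]]'; python3 drive.py '[[0,0,0,0,0,0],[0,0,0,0,0,0],[0,0,0,0,0,0],[0,0,0,0,0,0],[0,0,-0.03,0,0,0],[0,0,-0.06,0,0,0],[0,0,-0.09,0,0,0],[0,0,-0.12,0,0,0],[0,0,-0.15,0,0,0],[0,0,-0.18,0,0,0],[0,0,-0.2,0,0,0],[0,0,-0.2,0,0,0]]' 0.088; python3 -c "
from look import *
look('scene'); look('wrist')
til([.5583,-.1496,.25],0,-105)"
```

```text
time_s: 34.15
tcp_pos: [0.5557, -0.1644, 0.0719]
eef_rot: [-179.3, -60.0, -105.7]
contact_force: [-0.3, 0.3, -0.9]
gripper_width: 0.0508
gripper_force: 40.0
time_s: 35.15
tcp_pos: [0.6024, 0.0069, 0.1736]
eef_rot: [-178.9, -59.8, -105.8]
contact_force: [0.8, -0.6, -0.6]
gripper_width: 0.0874
gripper_force: 0.0
scene carton 748 [5.69600e-01 1.01000e-01 1.02700e-01 5.08000e-02 8.51966e+01] 0.0651
scene bcap [ 0.5613 -0.1488  0.041   0.0385 35.0987] 0.1299
wrist carton 394 [  0.5634  -0.1336   0.0514   0.0222 -12.9264] 0.0606
wrist bcap [ 5.60200e-01 -1.48000e-01  3.94000e-02  3.87000e-02 -4.48392e+01] 0.1299
d [-0.  0. -1.] row [0.1474, 0.0002, 0.0984] [-0.34, -59.97, -0.21] 0.177 60.0 j [ 37.5  38.7 -14.1  31.9 -90.9 -68.7]
```

```bash
python3 drive.py '[[0.04,0,-0.02,0,-6,0],[0.06,0,-0.01,0,-13,0],[0.07,0,0.01,0,-20,0],[0.08,0,0.03,0,-27,0],[0.1,0,0.05,0,-34,0],[0.12,0,0.07,0,-41,0],[0.14,0,0.09,0,-48,0],[0.147,0,0.098,0,-55,0],[0.147,0,0.098,-0.3,-60,0],[0.147,0,0.098,-0.3,-60,0],[0.147,0,0.098,-0.3,-60,0]]' 0.07; python3 -c "
from look import *
look('wrist')
go(.5602,-.1485,.098,-105)"
```

```text
time_s: 36.17
tcp_pos: [0.5572, -0.1521, 0.25]
eef_rot: [-179.9, -0.0, -105.5]
contact_force: [-1.3, 0.2, 0.2]
gripper_width: 0.0698
gripper_force: 0.0
wrist carton 683 [ 0.5659  0.062   0.0461  0.0258 -5.5098] 0.0651
wrist bcap [ 0.5594 -0.1499  0.039   0.0386 33.4853] 0.1301
row [-0.0036, -0.002, 0.1514] [-0.04, -0.11, -0.37] dist 0.151 rows>= 4
```

```bash
python3 drive.py '[[-0.003,-0.002,0.04,0,0,0],[-0.003,-0.002,0.08,0,0,0],[-0.003,-0.002,0.12,0,0,0],[-0.003,-0.002,0.142,0,0,0],[-0.003,-0.002,0.151,0,0,0],[-0.003,-0.002,0.151,0,0,0],[-0.003,-0.002,0.151,0,0,0]]'; python3 drive.py '[[0,0,0,0,0,0],[0,0,0,0,0,0],[0,0,0,0,0,0],[0,0,0,0,0,0],[0,0,0,0,0,0],[0,0,0,0,0,0]]' 0.02 40;  python3 drive.py '[[0,0,-0.015,0,0,0],[0,0,-0.04,0,0,0],[0,0,-0.07,0,0,0],[0,0,-0.1,0,0,0],[0,0,-0.13,0,0,0],[0,0,-0.13,0,0,0],[0,0,-0.13,0,0,0]]'; python3 -c "
from h import *
n=np.array([.0628,.998]); p=np.array([.534,.2026])-.01*n; print(p)
go(p[0],p[1],.225,-93.6)"
```

```text
time_s: 36.8
tcp_pos: [0.5619, -0.1468, 0.0992]
eef_rot: [-179.9, -0.1, -105.1]
contact_force: [-0.4, 0.8, 1.1]
gripper_width: 0.0705
gripper_force: 0.0
time_s: 37.3
tcp_pos: [0.5613, -0.1475, 0.0999]
eef_rot: [-179.9, -0.0, -105.2]
contact_force: [-2.2, 1.6, 5.1]
gripper_width: 0.0398
gripper_force: 38.4
time_s: 37.88
tcp_pos: [0.562, -0.1473, 0.2309]
eef_rot: [-179.7, 0.1, -105.2]
contact_force: [-0.3, 0.4, -2.4]
gripper_width: 0.0395
gripper_force: 37.7
[0.533372 0.19262 ]
row [-0.3205, 0.1169, 0.0057] [-0.33, 0.04, -11.61] dist 0.341 rows>= 9
```

```bash
python3 drive.py '[[-0.036,0.013,0,0,0,-1],[-0.072,0.026,0,0,0,-3],[-0.108,0.039,0,0,0,-5],[-0.144,0.052,0,0,0,-7],[-0.18,0.065,0,0,0,-9],[-0.215,0.078,0,0,0,-11],[-0.25,0.091,0,0,0,-11.6],[-0.285,0.104,0,0,0,-11.6],[-0.32,0.117,0,0,0,-11.6],[-0.32,0.117,0,0,0,-11.6],[-0.32,0.117,0,0,0,-11.6]]'; python3 -c "
from h import *
go(.5334,.1926,.105,-93.6)"
```

```text
time_s: 38.8
tcp_pos: [0.5311, 0.1937, 0.2268]
eef_rot: [180.0, -0.1, -93.4]
contact_force: [0.6, -0.2, -2.6]
gripper_width: 0.0399
gripper_force: 38.1
row [0.0007, -0.0025, 0.1218] [0.04, -0.12, 0.17] dist 0.122 rows>= 3
```

```bash
python3 drive.py '[[0,-0.002,0.03,0,0,0],[0,-0.002,0.06,0,0,0],[0,-0.002,0.085,0,0,0],[0,-0.002,0.1,0,0,0],[0,-0.002,0.11,0,0,0],[0,-0.002,0.115,0,0,0],[0,-0.002,0.119,0,0,0],[0,-0.002,0.1205,0,0,0],[0,-0.002,0.1205,0,0,0],[0,-0.002,0.1205,0,0,0]]'; python3 -c "
from h import *
s=r.get_state();print(s['tcp_pos'],s['contact_force'])"
```

```text
time_s: 39.63
tcp_pos: [0.5349, 0.1922, 0.1091]
eef_rot: [-179.8, 0.0, -93.6]
contact_force: [-0.2, -0.7, -1.2]
gripper_width: 0.0397
gripper_force: 38.1
[0.53490049 0.19216638 0.10907034] [-0.19404771 -0.68340478 -1.24901929]
```

```bash
python3 drive.py '[[0,0,0.0015,0,0,0],[0,0,0.003,0,0,0],[0,0,0.0035,0,0,0],[0,0,0.0035,0,0,0],[0,0,0.0035,0,0,0]]'; python3 drive.py '[[0,0,0,0,0,0],[0,0,0,0,0,0],[0,0,0,0,0,0],[0,0,0,0,0,0],[0,0,-0.02,0,0,0],[0,0,-0.06,0,0,0],[0,0,-0.1,0,0,0],[0,0,-0.13,0,0,0],[0,0,-0.13,0,0,0]]' 0.07
python3 - <<'E'
from h import *
c,P,H=cloud("wrist"); h,s,v=H[...,0],H[...,1],H[...,2]; x,y,z=P[...,0],P[...,1],P[...,2]
for b in blobs((s<80)&(v>90)&(z>.115)&(z<.145)&(y>0),60): print(rect(P[b]),np.nanmedian(P[b][:,2]))
c,P,H=cloud("scene"); x,y,z=P[...,0],P[...,1],P[...,2]
m=(z>.026)&(z<.05)&(abs(x-.365)<.04)&(abs(y+.258)<.035); print(np.nanpercentile(P[m][:,2],[50,90,98])); 
m=(z>.033)&(abs(x-.365)<.06)&(abs(y+.258)<.05)&(z<.06); print(rect(P[m]),m.sum())
cv2.imwrite("pics/s6.png",c["frame"][60:320,100:512,::-1])
t=cv2.imread("pics/top0.png");
E
```

```text
time_s: 40.05
tcp_pos: [0.5346, 0.1921, 0.105]
eef_rot: [-179.9, -0.0, -93.6]
contact_force: [-0.3, -0.0, 0.8]
gripper_width: 0.0397
gripper_force: 38.2
time_s: 40.8
tcp_pos: [0.5372, 0.1934, 0.2421]
eef_rot: [-179.4, 0.3, -93.5]
contact_force: [2.2, 0.9, 0.3]
gripper_width: 0.0703
gripper_force: 0.0
[5.3410e-01 1.8920e-01 3.9100e-02 3.8300e-02 8.7218e+01] 0.13503469880913335
[ 0.5899  0.2832  0.0225  0.0035 -3.3809] 0.117872159623083
[ 0.5898  0.3346  0.0234  0.0112 -2.5569] 0.1188016756524482
[0.02891378 0.04525578 0.04921821]
[ 3.48900e-01 -2.56300e-01  3.82000e-02  3.24000e-02 -4.44236e+01] 115
```

View pics/s6.png

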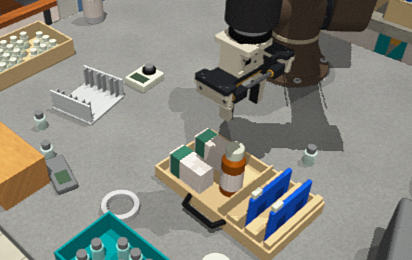

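The bottle stands upright in the bay, with its cap top at 0.135, beside both cartons, and the plates are in their channels. Next is the logger button at about (0.349,-0.256).

Run:
```python
from h import *
c,P,H=cloud("top"); h,s,v=H[...,0],H[...,1],H[...,2]; x,y,z=P[...,0],P[...,1],P[...,2]
m=(z>.036)&(abs(x-.365)<.06)&(abs(y+.258)<.05)&(z<.06); print(rect(P[m]),m.sum(),np.nanpercentile(P[m][:,2],[5,50,95]))
for b in blobs((s<80)&(v>90)&(z>.112)&(z<.145)&(y>.0)&(y<.4)&(x<.65),15): print(rect(P[b]),np.nanmedian(P[b][:,2]))
go(.349,-.257,.2,-60)
```

```text
[ 3.44700e-01 -2.59600e-01  3.95000e-02  3.81000e-02  5.59924e+01] 121 [0.03666608 0.04237204 0.04887386]
[ 0.5338  0.1797  0.0378  0.0204 -2.0698] 0.13278177606265928
[ 6.91000e-02  9.10000e-03  1.57000e-02  3.90000e-03 -8.59725e+01] 0.12312933741478116
row [0.4598, 0.1564, 0.0344] [-0.11, -0.03, -33.61] dist 0.487 rows>= 12
```

```bash
python3 drive.py '[[0.038,0.013,0,0,0,-3],[0.076,0.026,0,0,0,-6],[0.115,0.039,0,0,0,-9],[0.153,0.052,0,0,0,-12],[0.19,0.065,0,0,0,-15],[0.23,0.078,0.01,0,0,-18],[0.268,0.091,0.015,0,0,-21],[0.306,0.104,0.02,0,0,-24],[0.345,0.117,0.025,0,0,-27],[0.38,0.13,0.03,0,0,-30],[0.42,0.143,0.034,0,0,-33],[0.46,0.156,0.034,0,0,-33.6]]' 0 10; python3 drive.py '[[0,0,0,0,0,0],[0,0,0,0,0,0],[0,0,0,0,0,0],[0,0,0,0,0,0]]'
python3 - <<'E'
from h import *
c,P,H=cloud("wrist"); h,s,v=H[...,0],H[...,1],H[...,2]; x,y,z=P[...,0],P[...,1],P[...,2]
for lo,hi in ((.036,.06),(.044,.06)):
    m=(z>lo)&(abs(x-.355)<.06)&(abs(y+.258)<.05)&(z<hi); print(rect(P[m]) if m.sum() else 0,m.sum(),np.nanpercentile(P[m][:,2],[5,50,95]) if m.sum() else 0)
cv2.imwrite("pics/w7.png",c["frame"][:,:,::-1])
c,P,H=cloud("top"); h,s,v=H[...,0],H[...,1],H[...,2]; x,y,z=P[...,0],P[...,1],P[...,2]
for b in blobs((s<80)&(v>80)&(z>.112)&(z<.145)&(y>.0)&(y<.4)&(x<.65)&(x>.4),8): print(rect(P[b]),np.nanmedian(P[b][:,2]))
for b in blobs((h>105)&(h<130)&(s>100)&(z>.09)&(y>.1),15): print("blue",rect(P[b]),np.nanmedian(P[b][:,2]))
print(r.get_state()["tcp_pos"])
E
```

```text
time_s: 41.95
tcp_pos: [0.3476, -0.2574, 0.1988]
eef_rot: [180.0, 0.0, -59.8]
contact_force: [1.2, -0.4, 0.0]
gripper_width: 0.0011
gripper_force: 0.0
time_s: 42.28
tcp_pos: [0.3501, -0.2556, 0.2001]
eef_rot: [-180.0, -0.0, -60.0]
contact_force: [-0.4, 0.3, -0.3]
gripper_width: 0.0005
gripper_force: 0.0
[ 3.45100e-01 -2.60500e-01  4.04000e-02  4.04000e-02 -6.02904e+01] 1214 [0.03709486 0.0388903  0.04890899]
[ 3.45100e-01 -2.60300e-01  2.50000e-02  2.48000e-02 -8.48723e+01] 492 [0.04606384 0.04801968 0.0493184 ]
[ 0.5906  0.3336  0.022   0.0104 -2.6094] 0.1171967273465474
[0.5911 0.2868 0.0227 0.0116 0.6865] 0.11662607470451114
[5.33500e-01 1.88800e-01 3.86000e-02 3.79000e-02 4.47172e+01] 0.13289607013807658
blue [ 0.5424  0.3363  0.1255  0.0115 -4.158 ] 0.10213816057700464
blue [ 0.5413  0.2894  0.1273  0.0108 -3.3984] 0.10213175053888679
[ 0.35060861 -0.25527064  0.2004631 ]
```

View pics/w7.png

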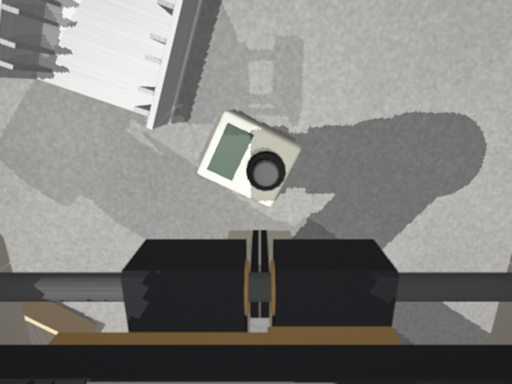

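The wrist view shows the button at (266,171). Its centre is (0.3451,-0.2604), its top is at 0.048, and it is 25 mm across as stated. All packed items read as placed, so I go above it first.

```bash
python3 -c "
from h import *
go(.3451,-.2604,.06)"
```

```text
row [0.0015, 0.0075, 0.1405] [0.0, 0.0, 0.0] dist 0.141 rows>= 4
```

```bash
python3 drive.py '[[0.0015,0.0075,0.04,0,0,0],[0.0015,0.0075,0.08,0,0,0],[0.0015,0.0075,0.12,0,0,0],[0.0015,0.0075,0.14,0,0,0],[0.0015,0.0075,0.14,0,0,0]]'; python3 drive.py '[[0,0,0.005,0,0,0],[0,0,0.01,0,0,0],[0,0,0.014,0,0,0],[0,0,0.017,0,0,0],[0,0,0.019,0,0,0],[0,0,0.019,0,0,0]]'
```

```text
time_s: 42.8
tcp_pos: [0.342, -0.2596, 0.0569]
eef_rot: [179.8, 0.2, -59.9]
contact_force: [-0.9, 0.6, -0.2]
gripper_width: 0.0001
gripper_force: 0.0
time_s: 43.3
tcp_pos: [0.346, -0.2618, 0.0424]
eef_rot: [-179.8, -0.2, -60.0]
contact_force: [2.5, 1.5, 4.5]
gripper_width: 0.0002
gripper_force: 2.3
```

```bash
python3 drive.py '[[0,0,0.001,0,0,0],[0,0,0.002,0,0,0],[0,0,0.003,0,0,0],[0,0,0.003,0,0,0],[0,0,0.003,0,0,0]]'
```

```text
time_s: 43.72
tcp_pos: [0.3462, -0.262, 0.0416]
eef_rot: [-179.8, -0.2, -59.9]
contact_force: [-6.2, 11.0, 38.6]
gripper_width: 0.0003
gripper_force: 19.6
```

The reaction has risen to 38 N and the tip has stopped at 0.0416, so the button is on its stop. I let go and retreat upward.

```bash
python3 drive.py '[[0,0,-0.01,0,0,0],[0,0,-0.04,0,0,0],[0,0,-0.08,0,0,0],[0,0,-0.12,0,0,0],[0,0,-0.16,0,0,0],[0,0,-0.18,0,0,0],[0,0,-0.18,0,0,0],[0,0,-0.18,0,0,0],[0,0,-0.18,0,0,0]]'
python3 - <<'E'
from look import *
c,P,H=cloud("wrist"); x,y,z=P[...,0],P[...,1],P[...,2]
m=(z>.044)&(z<.06)&(abs(x-.345)<.03)&(abs(y+.26)<.03); print("button",rect(P[m]),np.nanmedian(P[m][:,2]))
look("top"); c,P,H=cloud("top"); h,s,v=H[...,0],H[...,1],H[...,2]; x,y,z=P[...,0],P[...,1],P[...,2]
for b in blobs((s<80)&(v>80)&(z>.112)&(z<.145)&(y>.0)&(y<.4)&(x<.65)&(x>.4),8): print("caps",rect(P[b]),np.nanmedian(P[b][:,2]))
s=r.get_state(); print(s["contact_force"],s["tcp_pos"],s["qd"])
E
```

```text
time_s: 44.47
tcp_pos: [0.3434, -0.2612, 0.2182]
eef_rot: [-179.9, -0.0, -60.0]
contact_force: [-0.6, 0.7, -0.7]
gripper_width: 0.0005
gripper_force: 0.0
button [  0.3449  -0.2605   0.0246   0.024  -16.4191] 0.04802962620617274
top carton 540 [5.68500e-01 1.00200e-01 1.00000e-01 4.58000e-02 8.66519e+01] 0.0633
top carton 544 [4.84900e-01 1.03400e-01 9.96000e-02 4.53000e-02 8.62682e+01] 0.0633
top bcap [ 5.33600e-01  1.88800e-01  3.80000e-02  3.74000e-02 -4.92229e+01] 0.1327
caps [0.5904 0.3338 0.0253 0.0109 1.0559] 0.11748325070845067
caps [ 0.5912  0.2867  0.022   0.0104 -1.2215] 0.11642265828232412
caps [5.33200e-01 1.88500e-01 3.82000e-02 3.78000e-02 4.56356e+01] 0.13289538005548485
[ 0.49388476  0.00450013 -0.87241618] [ 0.3434662  -0.26124357  0.21753834] [ 0.08010775  0.25315935  0.37691395  0.12299503 -0.13280351 -0.0659889 ]
```

The button is out again at 0.048, everything is in place and nothing is being touched. I hand in the job.

```bash
python3 -c "
from plant import r
print(r.close_job())"
```

```text
the job is handed in; nothing more can be done
None
```

I handed the job in at about 44 s of robot time: both plates stand in channels with caps to the handle, the bottle was turned over and stands upright in the bay beside both cartons, and the logger button was pressed to its stop and came back out; the hand-in returned no verdict.

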